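# Load the sloped spice well and clamp its lid down

## Robot

A 6-joint arm with a two-finger parallel gripper is mounted at the origin on the work surface. World frame = base frame: x ahead of the robot, y to its left, z up, the work surface at z = 0. Lengths are in m, angles in rad, forces in N, time in s.
With the tool pointing down it reaches from about 0.3 to 0.875 m from the base axis. Payload 6.4 kg.
Tool frame: the origin (TCP) lies at the centre of the arm's flange, where the gripper is bolted on; the fingertips stand 173 mm ahead of it and the grasp point (between the pads) lies 155 mm ahead of it; z points along the fingers, x is the direction in which the jaws open and shut, and the axes are right-handed (so a half turn about z gives the same grasp; the last joint's range is limited). The gripper opens to 85 mm and grips with 20 to 120 N. Pads are 22 mm wide; open, the fingers measure 114 mm over their backs; the gripper's body (76 mm by 85 mm) begins 54 mm behind the grasp point. The pads swing forward as they close: fully open they stand 13 mm farther back than shut.
Start: joints at [-1.541, 0.181, 1.607, -0, 1.354, -0.206], TCP at [0.134, -0.559, 0.405] pointing down, gripper open.
Joint ranges: [-2.99, 2.99], [-0.89, 2.07], [0.3, 2.58], [-1.14, 4.28], [0, 2.63], [-3.12, 3.12]. Speed limits (rad/s): [2.57, 2.57, 3.01, 3.14, 3.14, 3.14].

## Interface

Orientations are given as a unit quaternion [w, x, y, z].
In Python, from bench import ctrl gives the robot as it stands. The module is installed in compiled form; this text tells all that it offers.
- The arm moves only by the tool move_arm, never from a script. Its argument "moves" is a list of rows, each an object of numbers: "gripper": the opening in per cent of the stroke, from 0 (shut) to 100 (fully open); "x", "y", "z": the shift along the tool's x, y, z in cm; "roll": the turn about the tool's z in degrees. In form: [{"gripper": .., "x": .., "y": .., "z": .., "roll": ..}, ...]. A call has 1 to 5 rows; each row shifts and turns the commanded pose from where the row before left it, along the tool's axes as they then stand; what a row does not reach is not made up. A row lasts 1/8 s, in which the tool goes at most 62.5 mm and 10.7 degrees, less where a joint would pass 70% of its speed; a pose out of reach is approached as far as the arm can. A call is refused whole if a number of a shift passes 6.25 or a number of a turn 10.7, either way. A call with a gripper value outside its range is refused whole. The fingers move at their own pace and stop on an object; the grip force is fixed at half the most. Time passes only in rows, so rows that do not move let the fingers close. It gives the time, the measured TCP pose, the force and the opening at its end, in the units of the state.
- ctrl.get_obs(): the state, without advancing time (a new reading comes with each control period).
- ctrl.camera(name): name is "scene" or "top" or "wrist"; returns a dict with "img" (400x640x3 uint8, red, green, blue), "fx", "fy", "cx", "cy" (pixels), "world_from_camera" (4x4, takes a point from camera to world coordinates); the wrist camera has in their place "tool_from_camera" (4x4, takes a point from camera to tool coordinates, whose origin is the TCP and whose axes are the tool frame's). Camera axes: x right, y up, looking along -z (the intrinsics and any distortion apply to the point x, -y, -z); pixel columns grow to the right and rows downward; lengths in m; the calibration is good to about 2 mm. A picture is of the moment at which its call begins: read the wrist's pose just before it. There is no depth.
- ctrl.hand_in(): hands the job in, once; it reports no verdict.
The state is a dict: "time_s": time; "q": joint angles; "dq": joint speeds; "joint_efforts": joint torques, N m; "eef_pos": TCP position; "eef_rot": TCP orientation; "wrist_force": force on the tool from outside, world axes, zero at the start; "torque": the same for the moment, N m; "opening": opening from 0.0 (shut) to 1.0 (fully open).
Only numpy, scipy, OpenCV 4.12 (cv2) and the standard library are available. Lean on these libraries where they do the work, as an engineer would, in place of code of your own. Each camera call takes 0.05 s, during which the arm holds its last target. There are 200 camera calls.

## Task

Load every spice tin on the table into the sloped four-lane spice well, one tin to a lane with its long side along the lane, sliding each down under the clear guard until it rests against the blue back stop. Then set the steel lid squarely and flat on the well and swing the red-handled clamp fully down onto it. Leave the can, the tape and the tumbler where they are.

Things in the scene. Friction and masses are not known exactly. Their poses are not given: they have to be found in the camera images.
- station: Fixed open aluminium box (spice well), outside 238 mm (x) by 300 mm (y), rim 100 mm above the table, side and front walls 14 mm thick. Origin at the centre of its underside; x points away from the robot, y to its left, small yaw. A clear fixed guard plate 5 mm thick, top flush with the rim, covers the back of the opening from x = 45 mm on; in front of it the well is open from above.
- tray: Fixed floor of the well, falling at 0.24 rad to the back. Origin on the floor at the foot of the blue stop, mid width; x points down the slope, y left, z square to the floor. Floor from x = -190 mm (high front) to 0 (stop, 42 mm high). 25 mm high ribs part four 56 mm wide lanes centred at y = -90, -30, 30, 90 mm. A tin at the stop has origin x = -40 mm, z = 0. Tins do not slide unpushed.
- lid_seat (a point): Point on the well's rim plane (100 mm above the table), station x = -27 mm, y = 0, where the origin of the seated lid belongs (axes as the station's).
- lid: Loose flat steel plate 180 mm (x) by 296 mm (y) by 6 mm, 0.42 kg; origin at the centre of its underside, z up. Black bar handle along its y on the middle: 90 mm long, 16 mm wide, 14 mm high, centre 47 mm above the underside, posts at y = -38, 38 mm. Starts on the table at the left, about a quarter turn from its seat. Seated, its x is along the station's x, either way round, origin at lid_seat.
- lid_handle (a point): Centre of the lid's handle bar.
- clamp (a joint): Angle (rad, 0 to 2.0) of the clamp arm about a hinge along the station's x at clamp_pivot on the left wall. 0: fully down, arm level, pointing to the station's -y over the lid, its pad 1 mm above the seated lid; 1.57 upright; about 1.75 open, leaning out to the left (+y), its top 225 mm above the table. Friction of 0.15 N m holds it where left. A lid not seated flat keeps it from going fully down.
- clamp_pivot (a point): Point on the clamp's hinge axis, station x = -27 mm, y = 176 mm, 119 mm above the table.
- clamp_grip (a point): Middle of the upper face (outer, left face when open) of the clamp's red grip: 82 mm from the hinge along the arm, 17 mm to the outer side of the arm's centre line. Grip 24 mm wide along the station's x, 40 mm along the arm (62 to 102 mm from the hinge), 22 mm thick.
- tin0: Spice tin with red cap, box 80 mm (x) by 34 mm (y) by 50 mm high, 0.15 to 0.31 kg; origin at the centre of its underside, z up. Either end may go first. It may be absent.
- tin1: Spice tin with green cap, same size. It may be absent.
- tin2: Spice tin with yellow cap, same size. It may be absent.
- tin3: Spice tin with orange cap, same size. It may be absent.
- can: Bystander: food can with purple label, 105 mm across, 118 mm high; origin at the centre of its underside.
- tape: Bystander: green roll of tape lying flat, 104 mm across, 25 mm high; origin at the centre of its underside.
- tumbler: Bystander: amber tumbler, 76 mm across, 120 mm high; origin at the centre of its underside.
Mind the look-alikes: they are no part of the job. What is shaped like the tin1 but black, pink or purple is not meant.

How it is judged:
By the outcome, as a careful person would: the job done as asked, in the order asked, and still so for the second after the job is handed in, with the robot touching nothing.
Of tin0, tin1, tin2, tin3 only 3 to 4 are there at a start; the rules pass over those that are not, and their reading is None.
At some moment in a run one of tin0, tin1, tin2, tin3 may be knocked a few centimetres aside while the robot is not near it.
Once in a run the grip may slacken for a moment while it holds something.
It also fails if it takes over 210 s, if anything falls off the work surface, if the arm or the gripper's body presses on something with over 40 N, if the wrist force passes 120 N, or if a joint passes its speed limit or range.

## Working session

There is one attempt and no reset: what is moved stays moved. The work goes in short steps, Python scripts to look and compute and a tool call to move; the robot and the scene stay as the last step left them, time stands still between calls to the robot, and variables do not carry over. Pictures are saved under pics/ and viewed, about 12 in all and at most 16, crops included, and the job is handed in when it is done.

Besides the shell and the picture viewer there is one more tool, called after "Emit:" as a command line: name --argument value ..., lists and objects as JSON in quotes. move_arm: Moves the arm, as the interface text tells. Its arguments: {"type":"object","properties":{"moves":{"type":"array","items":{"type":"object","properties":{"gripper":{"type":"number"},"x":{"type":"number"},"y":{"type":"number"},"z":{"type":"number"},"roll":{"type":"number"}}}}},"required":["moves"]}

```bash
mkdir -p pics; ls; python3 - <<'E'
from bench import ctrl
import cv2,numpy as np
o=ctrl.get_obs();print(o['time_s'],o['eef_pos'],o['eef_rot'],o['opening'])
for n in['scene','top','wrist']:
    c=ctrl.camera(n);cv2.imwrite(f'pics/{n}0.png',c['img'][...,::-1])
    print(n,{k:np.round(v,4).tolist() if k!='img' else 0 for k,v in c.items()})
E
```

```text
pics
0.0 [ 0.13433638 -0.55883472  0.40380562] [-6.45198570e-04  7.85368829e-01 -6.19027526e-01 -5.55294376e-04] 0.9969868078488311
scene {'img': 0, 'fx': 392.5729, 'fy': 392.5729, 'cx': 328.0706, 'cy': 193.0189, 'world_from_camera': [[0.8323, -0.4651, 0.3015, 0.902], [0.5543, 0.7034, -0.445, -0.5397], [-0.0051, 0.5375, 0.8433, 1.0319], [0.0, 0.0, 0.0, 1.0]]}
top {'img': 0, 'fx': 491.494, 'fy': 491.494, 'cx': 324.4364, 'cy': 199.3868, 'world_from_camera': [[-0.0192, 0.9943, -0.1052, 0.4645], [-0.9996, -0.017, 0.0214, -0.0362], [0.0195, 0.1055, 0.9942, 1.3601], [0.0, 0.0, 0.0, 1.0]]}
wrist {'img': 0, 'fx': 285.7373, 'fy': 285.7373, 'cx': 319.4216, 'cy': 208.3265, 'tool_from_camera': [[1.0, -0.0001, -0.0, 0.0002], [-0.0001, -0.9626, -0.2709, -0.0687], [-0.0, 0.2709, -0.9626, 0.0299], [0.0, 0.0, 0.0, 1.0]]}
```

View pics/top0.png

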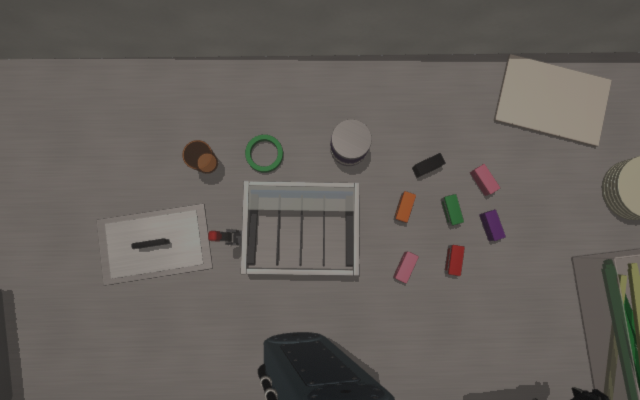

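View pics/scene0.png

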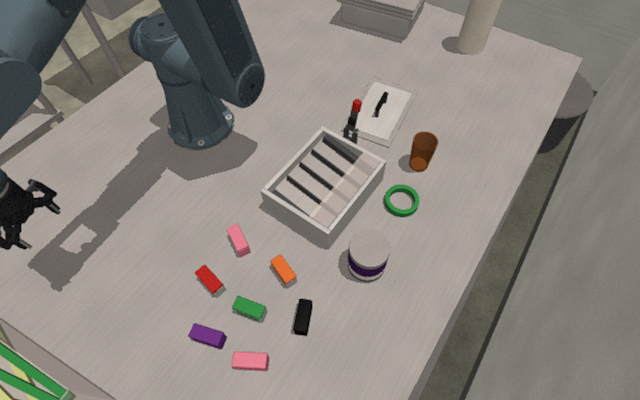

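Top view: station corners are near (244,182), (359,183), (357,274) and (242,274). The red, green and orange tins are at (456,260), (454,210) and (405,207), and there is no yellow tin. The lid is at (155,243) and the clamp at (215,236). The scene view agrees.

```bash
cat > h.py <<'E'
import cv2,numpy as np
from bench import ctrl
from scipy.spatial.transform import Rotation as R
HUE={'red':((0,6),(174,180)),'orange':((7,18),),'green':((45,85),),'yellow':((22,36),)}
def tool():
    o=ctrl.get_obs();q=o['eef_rot'];T=np.eye(4);T[:3,:3]=R.from_quat([q[1],q[2],q[3],q[0]]).as_matrix();T[:3,3]=o['eef_pos'];return T,o
def shot(name,save=None):
    T,o=tool();c=ctrl.camera(name)
    c['T']=T@c['tool_from_camera'] if name=='wrist' else c['world_from_camera']
    if save:cv2.imwrite(save,c['img'][...,::-1])
    return c
def ray(c,uv):
    uv=np.atleast_2d(np.asarray(uv,float));d=np.c_[(uv[:,0]-c['cx'])/c['fx'],-(uv[:,1]-c['cy'])/c['fy'],-np.ones(len(uv))]@c['T'][:3,:3].T
    return c['T'][:3,3],d
def pt(c,uv,z):
    o,d=ray(c,uv);return o+d*((z-o[2])/d[:,2])[:,None]
def px(c,P):
    p=(np.atleast_2d(P)-c['T'][:3,3])@c['T'][:3,:3];return np.c_[c['cx']+c['fx']*p[:,0]/-p[:,2],c['cy']-c['fy']*p[:,1]/-p[:,2]]
def blobs(c,col,minA=60):
    h=cv2.cvtColor(c['img'],cv2.COLOR_RGB2HSV);m=np.zeros(h.shape[:2],np.uint8)
    for a,b in HUE[col]:m|=cv2.inRange(h,(a,120,60),(b,255,255))
    cs=cv2.findContours(m,cv2.RETR_EXTERNAL,cv2.CHAIN_APPROX_NONE)[0]
    return sorted([k[:,0] for k in cs if cv2.contourArea(k)>minA],key=lambda k:-cv2.contourArea(k))
def rect(P):
    (cx,cy),(w,l),a=cv2.minAreaRect((P[:,:2]*1000).astype(np.float32))
    if w<l:w,l,a=l,w,a+90
    return cx/1e3,cy/1e3,w,l,(a+90)%180-90   # long side angle in world deg
def pose():
    T,o=tool();y=np.degrees(np.arctan2(T[1,0],T[0,0]));g=T[:3,3]+.155*T[:3,2]
    print('t %.2f tcp %s jawyaw %.1f open %.3f F %s tilt %.3f'%(o['time_s'],np.round(T[:3,3],4),y,o['opening'],np.round(o['wrist_force'],1),T[2,2]))
    return T,y
def go(x,y,z=None,yaw=None):
    "print shift in tool axes [cm] and roll [deg] to reach TCP x,y,z, jaw yaw (mod 180)"
    T,y0=pose();d=np.array([x,y,T[2,3] if z is None else z])-T[:3,3]
    s=T[:3,:3].T@d*100
    r=0 if yaw is None else -((yaw-y0+90)%180-90)
    print('shift before roll cm',np.round(s,2),'roll',round(r,1),'; q6 %.2f'%ctrl.get_obs()['q'][5])
E
python3 - <<'E'
from h import *
c=shot('top')
for col in HUE:
    for k in blobs(c,col): 
        P=pt(c,k,.05);print(col,np.round(rect(P),3))
print('rim',np.round(pt(c,[(244,182),(359,183),(357,274),(242,274)],.1),3).tolist())
print('lid',np.round(pt(c,[(99,220),(205,206),(211,268),(105,282)],.006),3).tolist(),'handle',np.round(pt(c,[(132,244),(170,242)],.05),3).tolist())
print('clamp',np.round(pt(c,[(213,236)],.2),3))
print('can,tape,tumbler',np.round(pt(c,[(351,140),(264,153),(207,163)],.1),3).tolist())
go(.42,-.28,.45,0)
E
```

```text
red [  0.435  -0.411  78.524  34.651 -10.507]
red [ 0.512  0.229 29.265 23.787 88.949]
orange [  0.581  -0.28   78.915  36.494 -19.578]
orange [ 0.729  0.265 97.107 65.133 53.255]
green [ 0.571 -0.411 73.402 28.751 13.336]
green [  0.22   -0.868 134.605  10.752   5.672]
green [ 0.281 -0.869 86.296 14.819 17.427]
rim [[0.646, 0.143, 0.1], [0.639, -0.154, 0.1], [0.406, -0.143, 0.1], [0.412, 0.149, 0.1]]
lid [[0.562, 0.552, 0.006], [0.595, 0.264, 0.006], [0.425, 0.247, 0.006], [0.394, 0.531, 0.006]] handle [[0.493, 0.445, 0.05], [0.497, 0.345, 0.05]]
clamp [[0.505 0.202 0.2  ]]
can,tape,tumbler [[0.753, -0.136, 0.1], [0.722, 0.091, 0.1], [0.698, 0.239, 0.1]]
t 0.20 tcp [ 0.1343 -0.5589  0.4041] jawyaw -76.5 open 1.003 F [ 0.7 -0.2 -0.2] tilt -1.000
shift before roll cm [-20.45 -34.29  -4.56] roll -76.5 ; q6 -0.21
```

Emit:
move_arm --moves '[{"x": -2.1, "y": -5.1, "z": -0.7, "gripper": 100}, {"x": -2.1, "y": -5.1, "z": -0.7, "gripper": 100}, {"x": -2.1, "y": -5.1, "z": -0.7, "gripper": 100}, {"x": -2.1, "y": -5.1, "z": -0.7, "gripper": 100}, {"x": -2.1, "y": -5.1, "z": -0.7, "gripper": 100}]'

```text
validation failed for argument at $.mo...
```

Emit:
move_arm --moves '[{"x": -2.1, "y": -5.1, "z": -0.7, "gripper": 100}, {"x": -2.1, "y": -5.1, "z": -0.7, "gripper": 100}, {"roll": 6.8, "gripper": 100}, {"roll": 6.8, "gripper": 100}, {"gripper": 100}]'

```text
validation failed for argument at $.mo...
```

```bash
python3 - <<'E'
from h import *
pose()
c=shot('wrist','pics/w1.png')
for col in HUE:
    for k in blobs(c,col): print(col,np.round(rect(pt(c,k,.05)),3),k.mean(0).round())
E
```

```text
t 0.20 tcp [ 0.1343 -0.5589  0.4041] jawyaw -76.5 open 1.003 F [ 0.7 -0.2 -0.2] tilt -1.000
green [ 0.078 -0.992 44.917 16.385 30.341] [635. 307.]
```

View pics/w1.png

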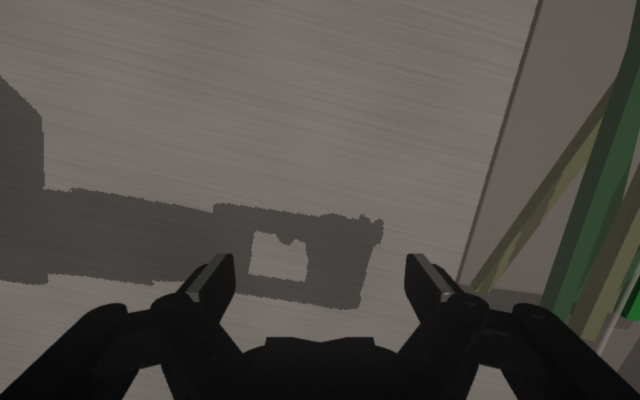

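The arm did not move because the call was refused, so this picture shows only bare table and the open fingers. I'll retry with every field filled in.

Emit:
move_arm --moves '[{"gripper": 100, "x": -2.1, "y": -5.1, "z": -0.7, "roll": 0}, {"gripper": 100, "x": -2.1, "y": -5.1, "z": -0.7, "roll": 0}, {"gripper": 100, "x": -2.1, "y": -5.1, "z": -0.7, "roll": 0}, {"gripper": 100, "x": -2.1, "y": -5.1, "z": -0.7, "roll": 0}, {"gripper": 100, "x": -2.1, "y": -5.1, "z": -0.7, "roll": 0}]'

```text
time_s: 0.88
eef_pos: [0.359, -0.3962, 0.44]
eef_rot: [0.0, 0.785, -0.619, 0.0]
wrist_force: [0.3, -1.1, 0.1]
opening: 1.0
```

Emit:
move_arm --moves '[{"gripper": 100, "x": -2.1, "y": -5.1, "z": -0.7, "roll": 0}, {"gripper": 100, "x": -2.1, "y": -5.1, "z": -0.7, "roll": 0}, {"gripper": 100, "x": 0, "y": 0, "z": 0, "roll": 6.8}, {"gripper": 100, "x": 0, "y": 0, "z": 0, "roll": 6.8}, {"gripper": 100, "x": 0, "y": 0, "z": 0, "roll": 0}]'

```text
time_s: 1.5
eef_pos: [0.4473, -0.3325, 0.4535]
eef_rot: [-0.0, -0.707, 0.707, 0.0]
wrist_force: [-0.1, 0.3, -0.2]
opening: 1.001
```

```bash
python3 - <<'E'
from h import *
pose()
c=shot('wrist','pics/w2.png')
for col in HUE:
    for k in blobs(c,col): print(col,np.round(rect(pt(c,k,.05)),3),k.mean(0).round())
E
```

```text
t 1.50 tcp [ 0.4473 -0.3325  0.4535] jawyaw -90.0 open 1.001 F [-0.1  0.3 -0.2] tilt -1.000
red [ 0.64  -0.501 64.708 53.181 30.769] [465.  19.]
red [  0.435  -0.411  79.44   34.731 -10.304] [379. 190.]
red [  0.419  -0.282  78.119  29.032 -25.055] [286. 203.]
orange [  0.579  -0.285  79.395  37.892 -19.558] [279.  73.]
green [ 0.57  -0.412 77.514 32.292 13.511] [385.  81.]
```

View pics/w2.png

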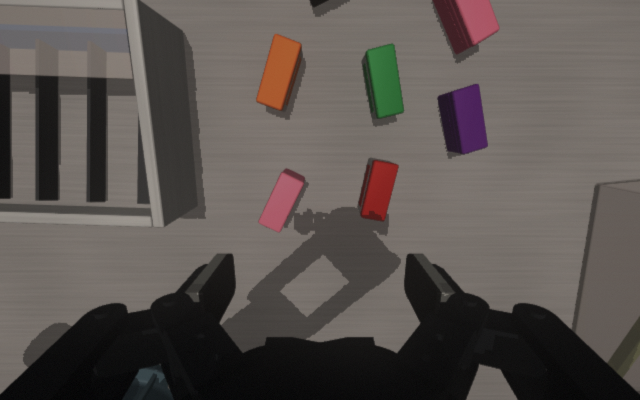

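The wrist view shows the red tin at (379,190), green at (385,81) and orange at (279,73). The decoys are pink, purple and black. The positions match the top view. Next I grasp the red tin.

Emit:
move_arm --moves '[{"gripper": 100, "x": 2, "y": 0.3, "z": 5, "roll": 0}, {"gripper": 100, "x": 2, "y": 0.3, "z": 5, "roll": 0}, {"gripper": 100, "x": 2, "y": 0.3, "z": 5, "roll": 0}, {"gripper": 100, "x": 1.8, "y": 0.3, "z": 5, "roll": 0}, {"gripper": 100, "x": 0, "y": 0, "z": 0, "roll": 10.3}]'

```text
time_s: 2.17
eef_pos: [0.4329, -0.4104, 0.248]
eef_rot: [0.0, -0.639, 0.769, 0.005]
wrist_force: [-0.8, -0.2, -0.2]
opening: 1.0
```

```bash
python3 - <<'E'
from h import *
c=shot('wrist')
for k in blobs(c,'red'): print(np.round(rect(pt(c,k,.05)),3),k.mean(0).round())
go(.435,-.411,.197,-100.3)
E
```

```text
[  0.435  -0.413  79.81   33.445 -10.827] [324. 231.]
[  0.431  -0.294  69.212  47.35  -26.56 ] [150. 260.]
t 2.23 tcp [ 0.4337 -0.4108  0.2504] jawyaw -101.1 open 0.999 F [ 0.9 -0.2  0.5] tilt -1.000
shift before roll cm [ 0.02 -0.15  5.34] roll -0.8 ; q6 0.81
```

Emit:
move_arm --moves '[{"gripper": 100, "x": 0.2, "y": -0.1, "z": 4, "roll": 0}, {"gripper": 100, "x": 0, "y": 0, "z": 1.4, "roll": 0}, {"gripper": 0, "x": 0, "y": 0, "z": 0, "roll": 0}, {"gripper": 0, "x": 0, "y": 0, "z": 0, "roll": 0}, {"gripper": 0, "x": 0, "y": 0, "z": 0, "roll": 0}]'

```text
time_s: 2.85
eef_pos: [0.4361, -0.4134, 0.2014]
eef_rot: [-0.0, -0.64, 0.768, -0.001]
wrist_force: [-5.5, 5.6, 16.7]
opening: 0.382
```

Emit:
move_arm --moves '[{"gripper": 0, "x": 0, "y": 0, "z": 0, "roll": 0}, {"gripper": 0, "x": 0, "y": 0, "z": 0, "roll": 0}, {"gripper": 0, "x": 0, "y": 0, "z": 0, "roll": 0}, {"gripper": 0, "x": 0, "y": 0, "z": 0, "roll": 0}, {"gripper": 0, "x": 0, "y": 0, "z": -1, "roll": 0}]'

```text
time_s: 3.48
eef_pos: [0.4354, -0.4125, 0.2095]
eef_rot: [0.0, -0.64, 0.768, 0.001]
wrist_force: [0.2, -0.1, -2.4]
opening: 0.383
```

Emit:
move_arm --moves '[{"gripper": 0, "x": 0, "y": 0, "z": -5.2, "roll": 0}, {"gripper": 0, "x": 0, "y": 0, "z": -5.2, "roll": 0}, {"gripper": 0, "x": 0, "y": 0, "z": -5.2, "roll": 0}, {"gripper": 0, "x": 0, "y": 0, "z": -5.2, "roll": 0}, {"gripper": 0, "x": 0, "y": 0, "z": 0, "roll": -9}]'

```text
time_s: 4.1
eef_pos: [0.4362, -0.4135, 0.424]
eef_rot: [-0.001, -0.7, 0.714, -0.005]
wrist_force: [0.3, -0.9, -3.2]
opening: 0.383
```

Emit:
move_arm --moves '[{"gripper": 0, "x": -5.9, "y": -0.9, "z": 0, "roll": 0}, {"gripper": 0, "x": -5.9, "y": -0.9, "z": 0, "roll": 0}, {"gripper": 0, "x": -5.9, "y": -0.9, "z": 0, "roll": 0}, {"gripper": 0, "x": -5.9, "y": -0.9, "z": 0, "roll": 0}, {"gripper": 0, "x": -5.9, "y": -0.9, "z": 0, "roll": 0}]'

```text
time_s: 4.72
eef_pos: [0.4874, -0.117, 0.4179]
eef_rot: [0.0, -0.698, 0.716, 0.0]
wrist_force: [0.6, -0.6, -2.2]
opening: 0.385
```

Emit:
move_arm --moves '[{"gripper": 0, "x": -5.9, "y": -0.9, "z": 0, "roll": 0}, {"gripper": 0, "x": 0, "y": 0, "z": 0, "roll": 0}]'

```text
time_s: 4.97
eef_pos: [0.4979, -0.0563, 0.4178]
eef_rot: [0.0, -0.701, 0.713, 0.001]
wrist_force: [0.2, -0.5, -2.5]
opening: 0.385
```

```bash
python3 - <<'E'
from h import *
pose()
c=shot('wrist','pics/w3.png')
E
```

```text
t 4.97 tcp [ 0.4979 -0.0563  0.4178] jawyaw -91.0 open 0.385 F [ 0.2 -0.5 -2.5] tilt -1.000
```

View pics/w3.png

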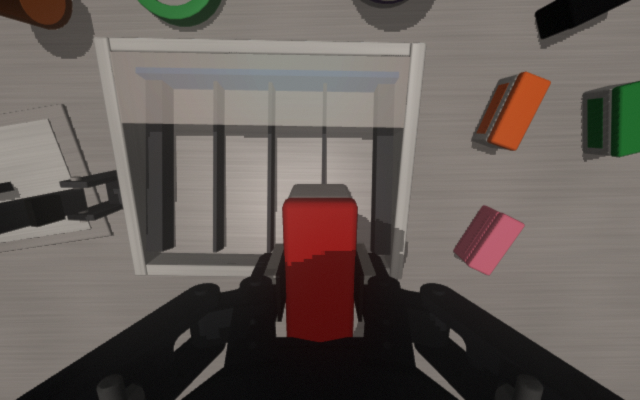

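The wrist view shows the well: rim outer corners (97,38), (424,43) and (137,274), the right edge running to about (405,274), the guard front edge at row 125, and ribs near columns 222, 272 and 325. The red tin is held straight. Picture 5 viewed.

```bash
python3 - <<'E'
from h import *
c=shot('wrist')
P=pt(c,[(97,38),(424,43),(405,276),(137,274)],.1);print(P.round(4).tolist())
S=np.array([[119,150],[119,-150],[-119,-150],[-119,150]])/1e3
A=S-S.mean(0);B=P[:,:2]-P[:,:2].mean(0)
a=np.arctan2((A[:,0]*B[:,1]-A[:,1]*B[:,0]).sum(),(A*B).sum());Rm=np.array([[np.cos(a),-np.sin(a)],[np.sin(a),np.cos(a)]])
t=P[:,:2].mean(0);print('station',t.round(4),np.degrees(a).round(2),'res mm',((A@Rm.T-B)*1e3).round(1).tolist())
def st(p):return ((p[:,:2]-t)@Rm*1e3).round(1).tolist()
print('guard edge',st(pt(c,[(125,123),(402,127)],.1)))
print('rib front ends z.07',st(pt(c,[(223,251),(273,251),(170,251)],.07)))
print('stop top z.055',st(pt(c,[(140,70),(398,73)],.055)))
c2=shot('top');P2=pt(c2,[(243,182),(360,183),(358,275),(241,275)],.1);print('top',st(P2))
# held tin
k=blobs(c,'red')[0];print('held',np.round(rect(pt(c,k[k[:,1]>198],.273)),3))
E
```

```text
[[0.6481, 0.138, 0.1], [0.6383, -0.1554, 0.1], [0.4048, -0.1526, 0.1], [0.4133, 0.1474, 0.1]]
station [ 0.5261 -0.0057] -1.66 res mm [[1.3, 2.9], [2.4, -3.7], [-2.0, 0.5], [-1.8, 0.3]]
guard edge [[44.9, 134.8], [43.6, -133.0]]
rib front ends z.07 [[-102.0, 62.1], [-101.5, 1.7], [-102.6, 126.0]]
stop top z.055 [[99.6, 138.7], [99.2, -136.4]]
top [[115.9, 154.9], [117.1, -147.4], [-118.9, -142.9], [-121.5, 153.5]]
held [ 5.0300e-01 -5.9000e-02  7.0283e+01  3.1699e+01 -1.1350e+00]
```

Emit:
move_arm --moves '[{"gripper": 0, "x": 3.9, "y": -1.4, "z": 0, "roll": 0.7}, {"gripper": 0, "x": 0, "y": 0, "z": 5, "roll": 0}, {"gripper": 0, "x": 0, "y": 0, "z": 5, "roll": 0}, {"gripper": 0, "x": 0, "y": 0, "z": 3.5, "roll": 0}, {"gripper": 0, "x": 0, "y": 0, "z": 0, "roll": 0}]'

```text
time_s: 5.75
eef_pos: [0.5096, -0.1007, 0.2798]
eef_rot: [-0.001, -0.693, 0.721, 0.003]
wrist_force: [-0.8, 0.4, -1.3]
opening: 0.383
```

```bash
python3 - <<'E'
from h import *
go(.5113,-.0951,.25,-91.7)
shot('scene','pics/s1.png');im=cv2.imread('pics/s1.png')[100:260,230:420];cv2.imwrite('pics/s1c.png',cv2.resize(im,None,fx=3.5,fy=3.5,interpolation=cv2.INTER_CUBIC))
E
```

```text
t 5.75 tcp [ 0.5096 -0.1007  0.2798] jawyaw -92.2 open 0.383 F [-0.8  0.4 -1.3] tilt -1.000
shift before roll cm [-0.56 -0.17  2.98] roll -0.5 ; q6 1.19
```

View pics/s1c.png

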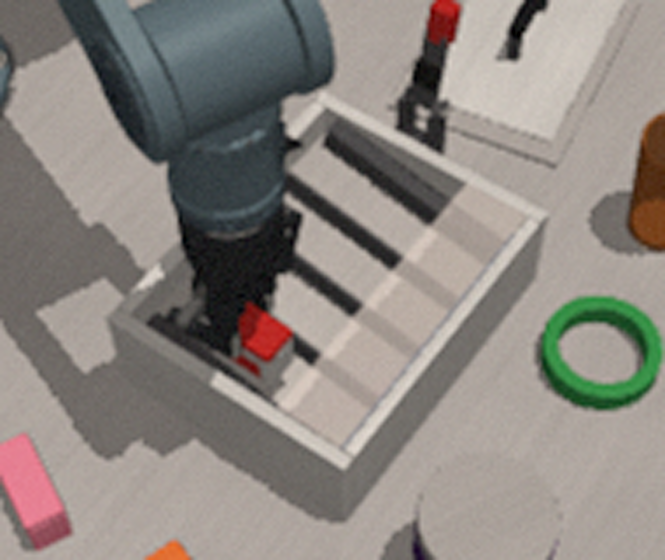

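The tin is poised over the rightmost lane and aligned with it. I'll shift it 5 mm and lower it until it touches.

Emit:
move_arm --moves '[{"gripper": 0, "x": -0.6, "y": -0.2, "z": 0, "roll": -0.5}, {"gripper": 0, "x": 0, "y": 0, "z": 2, "roll": 0}, {"gripper": 0, "x": 0, "y": 0, "z": 0, "roll": 0}]'

```text
time_s: 6.18
eef_pos: [0.5136, -0.0935, 0.2634]
eef_rot: [0.0, -0.697, 0.717, -0.0]
wrist_force: [-0.2, 0.0, -1.5]
opening: 0.387
```

Emit:
move_arm --moves '[{"gripper": 0, "x": 0, "y": 0, "z": 0.7, "roll": 0}, {"gripper": 0, "x": 0, "y": 0, "z": 0, "roll": 0}]'

```text
time_s: 6.42
eef_pos: [0.515, -0.0941, 0.2582]
eef_rot: [0.001, -0.697, 0.717, -0.002]
wrist_force: [0.9, 1.7, 5.9]
opening: 0.386
```

Emit:
move_arm --moves '[{"gripper": 0, "x": 0, "y": 0, "z": 0.5, "roll": 0}, {"gripper": 0, "x": 0, "y": 0, "z": 0, "roll": 0}]'

```text
time_s: 6.68
eef_pos: [0.5167, -0.0942, 0.2551]
eef_rot: [0.003, -0.697, 0.717, -0.005]
wrist_force: [5.5, 3.1, 11.9]
opening: 0.381
```

Emit:
move_arm --moves '[{"gripper": 52, "x": 0, "y": 0, "z": 0, "roll": 0}, {"gripper": 52, "x": 0, "y": 0, "z": 0, "roll": 0}, {"gripper": 52, "x": 0, "y": 0, "z": -2.5, "roll": 0}, {"gripper": 52, "x": 0, "y": 0, "z": -4, "roll": 0}, {"gripper": 52, "x": 0, "y": 0, "z": -4, "roll": 0}]'

```text
time_s: 7.3
eef_pos: [0.5131, -0.0937, 0.3564]
eef_rot: [-0.0, -0.697, 0.717, 0.001]
wrist_force: [1.3, 0.2, -0.8]
opening: 0.519
```

```bash
python3 - <<'E'
from h import *
go(.441,-.0915,.37,-91.7)
shot('wrist','pics/w4.png')
E
```

```text
t 7.30 tcp [ 0.5131 -0.0937  0.3564] jawyaw -91.6 open 0.519 F [ 1.3  0.2 -0.8] tilt -1.000
shift before roll cm [-0.02  7.22 -1.35] roll 0.1 ; q6 1.19
```

View pics/w4.png

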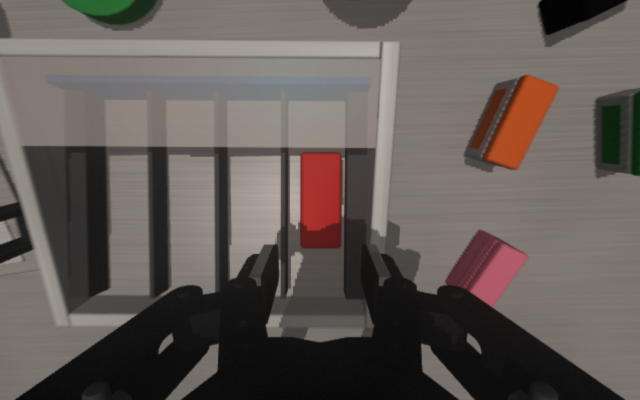

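The red tin lies on the floor in the right lane, rows 152–248. Next I close the fingers behind it and push it down the slope.

Emit:
move_arm --moves '[{"gripper": 0, "x": 0, "y": 5.5, "z": 0, "roll": 0}, {"gripper": 0, "x": 0, "y": 0, "z": 3, "roll": 0}, {"gripper": 0, "x": 0, "y": 0, "z": 3.5, "roll": 0}, {"gripper": 0, "x": 0, "y": 0, "z": 2, "roll": 0}, {"gripper": 0, "x": 0, "y": 0, "z": 1, "roll": 0}]'

```text
time_s: 7.98
eef_pos: [0.4579, -0.092, 0.2594]
eef_rot: [-0.0, -0.697, 0.717, 0.001]
wrist_force: [0.2, -0.1, -0.1]
opening: -0.001
```

Emit:
move_arm --moves '[{"gripper": 0, "x": 0, "y": 0, "z": 1, "roll": 0}, {"gripper": 0, "x": 0, "y": 0, "z": 0, "roll": 0}]'

```text
time_s: 8.22
eef_pos: [0.4584, -0.0922, 0.2504]
eef_rot: [-0.0, -0.697, 0.717, 0.0]
wrist_force: [0.3, 0.0, 0.1]
opening: -0.005
```

Emit:
move_arm --moves '[{"gripper": 0, "x": 0, "y": -0.9, "z": 0.22, "roll": 0}, {"gripper": 0, "x": 0, "y": -0.9, "z": 0.22, "roll": 0}, {"gripper": 0, "x": 0, "y": -0.9, "z": 0.22, "roll": 0}, {"gripper": 0, "x": 0, "y": -0.9, "z": 0.22, "roll": 0}]'

```text
time_s: 8.72
eef_pos: [0.4953, -0.0932, 0.2419]
eef_rot: [0.0, -0.697, 0.717, -0.0]
wrist_force: [-1.7, 0.2, 1.7]
opening: 0.001
```

Emit:
move_arm --moves '[{"gripper": 0, "x": 0, "y": -0.5, "z": 0.12, "roll": 0}, {"gripper": 0, "x": 0, "y": -0.5, "z": 0.12, "roll": 0}]'

```text
time_s: 8.98
eef_pos: [0.5048, -0.0934, 0.2393]
eef_rot: [-0.0, -0.697, 0.717, 0.0]
wrist_force: [-0.4, 0.1, 2.1]
opening: 0.002
```

Emit:
move_arm --moves '[{"gripper": 0, "x": 0, "y": -0.4, "z": 0.1, "roll": 0}, {"gripper": 0, "x": 0, "y": 0, "z": 0, "roll": 0}]'

```text
time_s: 9.22
eef_pos: [0.5087, -0.0936, 0.2384]
eef_rot: [0.0, -0.697, 0.717, -0.0]
wrist_force: [-0.0, -0.7, 0.6]
opening: 0.003
```

```bash
python3 - <<'E'
from h import *
pose();shot('scene','pics/s2.png');im=cv2.imread('pics/s2.png')[100:260,230:420];cv2.imwrite('pics/s2c.png',cv2.resize(im,None,fx=3.5,fy=3.5,interpolation=cv2.INTER_CUBIC))
E
```

```text
t 9.22 tcp [ 0.5087 -0.0936  0.2384] jawyaw -91.6 open 0.003 F [-0.  -0.7  0.6] tilt -1.000
```

Emit:
move_arm --moves '[{"gripper": 0, "x": 0, "y": -0.4, "z": 0.1, "roll": 0}, {"gripper": 0, "x": 0, "y": -0.3, "z": 0.07, "roll": 0}]'

```text
time_s: 9.52
eef_pos: [0.5156, -0.0938, 0.2367]
eef_rot: [-0.0, -0.697, 0.717, 0.0]
wrist_force: [-0.2, -0.2, -0.5]
opening: 0.001
```

Emit:
move_arm --moves '[{"gripper": 0, "x": 0, "y": -0.3, "z": 0.07, "roll": 0}, {"gripper": 0, "x": 0, "y": 0, "z": 0, "roll": 0}]'

```text
time_s: 9.78
eef_pos: [0.5187, -0.0939, 0.2361]
eef_rot: [0.0, -0.697, 0.717, -0.0]
wrist_force: [0.0, -0.1, 0.5]
opening: 0.003
```

Emit:
move_arm --moves '[{"gripper": 0, "x": 0, "y": -0.3, "z": 0.07, "roll": 0}, {"gripper": 0, "x": 0, "y": 0, "z": 0, "roll": 0}]'

```text
time_s: 10.02
eef_pos: [0.5217, -0.094, 0.2354]
eef_rot: [0.0, -0.697, 0.717, -0.0]
wrist_force: [0.2, -0.7, 0.3]
opening: -0.004
```

```bash
python3 - <<'E'
from h import *
c=shot('wrist','pics/w5.png')
k=blobs(c,'red')[0];print(k.min(0),k.max(0))
E
```

```text
[518 292] [639 399]
```

View pics/w5.png

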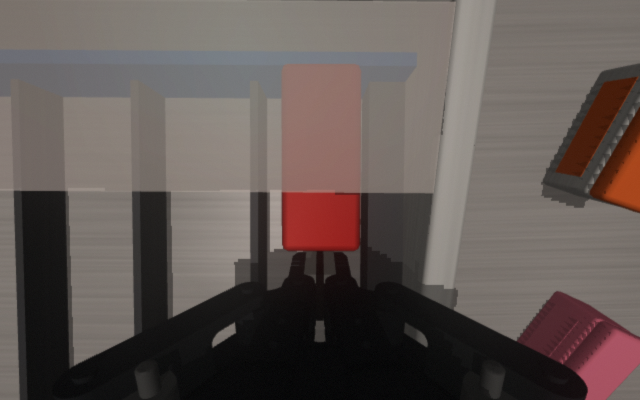

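The wrist view (8) shows the tin's back edge at row 64, close to the stop's front edge at about row 66. A few millimetres remain, so I'll push on in small steps.

Emit:
move_arm --moves '[{"gripper": 0, "x": 0, "y": -0.2, "z": 0.05, "roll": 0}, {"gripper": 0, "x": 0, "y": 0, "z": 0, "roll": 0}]'

```text
time_s: 10.32
eef_pos: [0.5235, -0.094, 0.2349]
eef_rot: [-0.0, -0.697, 0.717, 0.0]
wrist_force: [-1.6, 1.0, -0.1]
opening: 0.003
```

Emit:
move_arm --moves '[{"gripper": 0, "x": 0, "y": -0.2, "z": 0.05, "roll": 0}, {"gripper": 0, "x": 0, "y": 0, "z": 0, "roll": 0}]'

```text
time_s: 10.58
eef_pos: [0.5245, -0.094, 0.2347]
eef_rot: [-0.001, -0.697, 0.717, 0.002]
wrist_force: [-10.5, 0.2, 10.8]
opening: -0.001
```

Emit:
move_arm --moves '[{"gripper": 0, "x": 0, "y": -0.2, "z": 0.05, "roll": 0}, {"gripper": 0, "x": 0, "y": 0, "z": 0, "roll": 0}]'

```text
time_s: 10.82
eef_pos: [0.5255, -0.0941, 0.2345]
eef_rot: [-0.003, -0.698, 0.717, 0.003]
wrist_force: [-19.4, 0.5, 22.0]
opening: -0.001
```

The red tin is at the stop: force rose from TCP x=0.524. I'll retreat and look at the remaining tins.

Emit:
move_arm --moves '[{"gripper": 0, "x": 0, "y": 1.5, "z": -0.5, "roll": 0}, {"gripper": 0, "x": 0, "y": 0, "z": -5.5, "roll": 0}, {"gripper": 100, "x": 0, "y": 0, "z": -5.5, "roll": 0}, {"gripper": 100, "x": 4, "y": 0, "z": -4.5, "roll": 0}, {"gripper": 100, "x": 6, "y": 0, "z": 0, "roll": 0}]'

```text
time_s: 11.45
eef_pos: [0.5108, -0.194, 0.3992]
eef_rot: [0.001, -0.698, 0.716, -0.005]
wrist_force: [0.8, -0.5, 0.7]
opening: 0.635
```

Emit:
move_arm --moves '[{"gripper": 100, "x": 6, "y": 0, "z": 0, "roll": 0}, {"gripper": 100, "x": 6, "y": 0, "z": 0, "roll": 0}, {"gripper": 100, "x": 4, "y": 0, "z": 0, "roll": 0}, {"gripper": 100, "x": 0, "y": 0, "z": 0, "roll": 0}]'

```text
time_s: 11.95
eef_pos: [0.5044, -0.3564, 0.3935]
eef_rot: [-0.0, -0.696, 0.718, -0.0]
wrist_force: [0.4, 0.7, 0.5]
opening: 1.0
```

```bash
python3 - <<'E'
from h import *
c=shot('wrist','pics/w6.png')
for col in ['green','orange']:
    for k in blobs(c,col): print(col,np.round(rect(pt(c,k,.05)),3),k.mean(0).round())
c=shot('top')
for col in ['green','orange']:
    for k in blobs(c,col): print('top',col,np.round(rect(pt(c,k,.05)),3),k.mean(0).round())
go(.579,-.285,.26,-109.6);go(.570,-.412,.26,-76.5)
E
```

```text
green [ 0.57  -0.412 77.647 32.135 13.283] [369. 128.]
orange [  0.58   -0.283  79.     34.69  -19.55 ] [247. 122.]
orange [  0.574  -0.303  53.759   3.132 -19.722] [267. 128.]
top green [  0.225  -0.869 196.784  17.558   3.581] [632. 335.]
top green [ 0.576 -0.41  63.661 30.864 14.866] [452. 207.]
top orange [  0.581  -0.28   78.915  36.629 -19.578] [405. 206.]
top orange [ 0.71   0.251 50.881 49.095 89.087] [206. 162.]
t 12.05 tcp [ 0.505  -0.3535  0.3934] jawyaw -91.6 open 1.002 F [-0.3 -0.4  0.9] tilt -1.000
shift before roll cm [-7.05 -7.21 13.35] roll 18.0 ; q6 0.80
t 12.05 tcp [ 0.505  -0.3535  0.3934] jawyaw -91.6 open 1.002 F [-0.3 -0.4  0.9] tilt -1.000
shift before roll cm [ 5.67 -6.67 13.34] roll -15.1 ; q6 0.80
```

Emit:
move_arm --moves '[{"gripper": 100, "x": -2.4, "y": -2.5, "z": 4.3, "roll": 0}, {"gripper": 100, "x": -2.4, "y": -2.5, "z": 4.3, "roll": 0}, {"gripper": 100, "x": -2.4, "y": -2.4, "z": 4.3, "roll": 0}, {"gripper": 100, "x": 0, "y": 0, "z": 0, "roll": 9}, {"gripper": 100, "x": 0, "y": 0, "z": 0, "roll": 9}]'

```text
time_s: 12.68
eef_pos: [0.5816, -0.281, 0.2639]
eef_rot: [-0.0, -0.576, 0.818, 0.001]
wrist_force: [0.3, 0.3, 0.1]
opening: 0.997
```

```bash
python3 - <<'E'
from h import *
c=shot('wrist')
for k in blobs(c,'orange')[:2]: print(np.round(rect(pt(c,k,.05)),3),k.mean(0).round())
go(.580,-.283,.199,-109.6)
E
```

```text
[  0.581  -0.283  80.071  33.587 -19.921] [323. 228.]
t 12.72 tcp [ 0.5816 -0.2813  0.2645] jawyaw -110.1 open 1.002 F [ 0.3 -0.2  0.9] tilt -1.000
shift before roll cm [0.21 0.09 6.55] roll -0.5 ; q6 1.29
```

Emit:
move_arm --moves '[{"gripper": 100, "x": 0.2, "y": 0.1, "z": 4.5, "roll": 0}, {"gripper": 100, "x": 0, "y": 0, "z": 2.1, "roll": 0}, {"gripper": 0, "x": 0, "y": 0, "z": 0, "roll": 0}, {"gripper": 0, "x": 0, "y": 0, "z": 0, "roll": 0}, {"gripper": 0, "x": 0, "y": 0, "z": 0, "roll": 0}]'

```text
time_s: 13.35
eef_pos: [0.5804, -0.2855, 0.2009]
eef_rot: [0.001, -0.577, 0.817, -0.001]
wrist_force: [-7.2, 5.9, 14.7]
opening: 0.384
```

Emit:
move_arm --moves '[{"gripper": 0, "x": 0, "y": 0, "z": 0, "roll": 0}, {"gripper": 0, "x": 0, "y": 0, "z": 0, "roll": 0}, {"gripper": 0, "x": 0, "y": 0, "z": 0, "roll": 0}, {"gripper": 0, "x": 0, "y": 0, "z": -1, "roll": 0}, {"gripper": 0, "x": 0, "y": 0, "z": -2, "roll": 0}]'

```text
time_s: 13.98
eef_pos: [0.5789, -0.2849, 0.2286]
eef_rot: [-0.001, -0.576, 0.817, 0.001]
wrist_force: [0.3, -0.4, -2.2]
opening: 0.383
```

Emit:
move_arm --moves '[{"gripper": 0, "x": 0, "y": 0, "z": -5, "roll": 0}, {"gripper": 0, "x": 0, "y": 0, "z": -5, "roll": 0}, {"gripper": 0, "x": 0, "y": 0, "z": 0, "roll": -9}, {"gripper": 0, "x": 0, "y": 0, "z": 0, "roll": -9}, {"gripper": 0, "x": 0, "y": 0, "z": 0, "roll": 0}]'

```text
time_s: 14.6
eef_pos: [0.5795, -0.2852, 0.33]
eef_rot: [0.0, -0.697, 0.717, -0.0]
wrist_force: [0.7, 0.6, -1.2]
opening: 0.388
```

```bash
cat >> h.py <<'E'
def st(X,Y,a=-1.7,t=(.526,-.0055)):
    c,s=np.cos(np.radians(a)),np.sin(np.radians(a));return t[0]+(c*X-s*Y)/1e3,t[1]+(s*X+c*Y)/1e3
E
python3 - <<'E'
from h import *
go(*st(-8,-30),.33,-91.7)
E
```

```text
t 14.60 tcp [ 0.5795 -0.2852  0.33  ] jawyaw -91.7 open 0.388 F [ 0.7  0.6 -1.2] tilt -1.000
shift before roll cm [-2.48e+01  6.96e+00 -2.00e-02] roll 0.0 ; q6 0.96
```

Emit:
move_arm --moves '[{"gripper": 0, "x": -5, "y": 1.4, "z": 0, "roll": 0}, {"gripper": 0, "x": -5, "y": 1.4, "z": 0, "roll": 0}, {"gripper": 0, "x": -5, "y": 1.4, "z": 0, "roll": 0}, {"gripper": 0, "x": -5, "y": 1.4, "z": 0, "roll": 0}, {"gripper": 0, "x": -4.8, "y": 1.4, "z": 0, "roll": 0}]'

```text
time_s: 15.22
eef_pos: [0.5158, -0.0338, 0.3294]
eef_rot: [0.0, -0.696, 0.718, -0.0]
wrist_force: [0.7, 0.5, -1.7]
opening: 0.386
```

Emit:
move_arm --moves '[{"gripper": 0, "x": 0, "y": 0, "z": 2.5, "roll": 0}, {"gripper": 0, "x": 0, "y": 0, "z": 2.5, "roll": 0}, {"gripper": 0, "x": 0, "y": 0, "z": 0, "roll": 0}]'

```text
time_s: 15.6
eef_pos: [0.5155, -0.0349, 0.2775]
eef_rot: [-0.001, -0.696, 0.718, 0.002]
wrist_force: [0.5, 0.2, -3.2]
opening: 0.389
```

```bash
python3 - <<'E'
from h import *
go(*st(-8,-30),.26,-91.7)
c=shot('wrist','pics/w7.png');print([ (k.min(0),k.max(0)) for k in blobs(c,'orange')[:1]])
E
```

```text
t 15.60 tcp [ 0.5155 -0.0349  0.2775] jawyaw -91.7 open 0.389 F [ 0.5  0.2 -3.2] tilt -1.000
shift before roll cm [ 0.03 -0.17  1.75] roll -0.0 ; q6 1.30
[(array([282, 197], dtype=int32), array([357, 341], dtype=int32))]
```

Aligned. I'll lower it until it touches, release it and rise.

Emit:
move_arm --moves '[{"gripper": 0, "x": 0, "y": -0.1, "z": 1.4, "roll": 0}, {"gripper": 0, "x": 0, "y": 0, "z": 0.4, "roll": 0}, {"gripper": 0, "x": 0, "y": 0, "z": 0, "roll": 0}]'

```text
time_s: 16.02
eef_pos: [0.5174, -0.0355, 0.2606]
eef_rot: [-0.0, -0.697, 0.717, 0.0]
wrist_force: [-0.5, 0.9, -2.1]
opening: 0.385
```

Emit:
move_arm --moves '[{"gripper": 0, "x": 0, "y": 0, "z": 0.3, "roll": 0}, {"gripper": 0, "x": 0, "y": 0, "z": 0, "roll": 0}]'

```text
time_s: 16.27
eef_pos: [0.5178, -0.0355, 0.2583]
eef_rot: [0.0, -0.697, 0.717, -0.0]
wrist_force: [0.6, -0.1, -0.5]
opening: 0.388
```

Emit:
move_arm --moves '[{"gripper": 52, "x": 0, "y": 0, "z": 0.2, "roll": 0}, {"gripper": 52, "x": 0, "y": 0, "z": 0, "roll": 0}, {"gripper": 52, "x": 0, "y": 0, "z": -2.5, "roll": 0}, {"gripper": 52, "x": 0, "y": 0, "z": -4, "roll": 0}, {"gripper": 52, "x": 0, "y": 0, "z": -4, "roll": 0}]'

```text
time_s: 16.9
eef_pos: [0.5173, -0.0353, 0.3619]
eef_rot: [-0.0, -0.697, 0.717, 0.0]
wrist_force: [1.3, 0.5, -0.5]
opening: 0.519
```

```bash
python3 - <<'E'
from h import *
go(.4585,-.0335,.2505,-91.7)
c=shot('wrist','pics/w8.png')
for col in('red','orange'):
  for k in blobs(c,col)[:2]:print(col,np.round(rect(pt(c,k,.09)),3),k.min(0),k.max(0))
E
```

```text
t 16.90 tcp [ 0.5173 -0.0353  0.3619] jawyaw -91.6 open 0.519 F [ 1.3  0.5 -0.5] tilt -1.000
shift before roll cm [-0.02  5.88 11.14] roll 0.1 ; q6 1.30
red [  0.449  -0.231  66.949  58.545 -26.56 ] [490 232] [576 311]
red [ 0.553 -0.095 35.465 25.277 88.416] [368 151] [409 181]
orange [ 5.2500e-01 -3.6000e-02  8.3569e+01  3.5478e+01 -1.5840e+00] [300 152] [339 245]
orange [ 0.673  0.182 32.01  18.026 88.416] [0 0] [39 28]
```

Emit:
move_arm --moves '[{"gripper": 0, "x": 0, "y": 5.9, "z": 0, "roll": 0}, {"gripper": 0, "x": 0, "y": 0, "z": 4, "roll": 0}, {"gripper": 0, "x": 0, "y": 0, "z": 4.2, "roll": 0}, {"gripper": 0, "x": 0, "y": 0, "z": 3, "roll": 0}, {"gripper": 0, "x": 0, "y": 0, "z": 0, "roll": 0}]'

```text
time_s: 17.58
eef_pos: [0.4573, -0.0334, 0.2469]
eef_rot: [-0.001, -0.697, 0.717, 0.002]
wrist_force: [1.0, 0.2, 0.3]
opening: 0.003
```

Emit:
move_arm --moves '[{"gripper": 0, "x": 0, "y": -0.9, "z": 0.22, "roll": 0}, {"gripper": 0, "x": 0, "y": -0.9, "z": 0.22, "roll": 0}, {"gripper": 0, "x": 0, "y": -0.9, "z": 0.22, "roll": 0}, {"gripper": 0, "x": 0, "y": -0.9, "z": 0.22, "roll": 0}, {"gripper": 0, "x": 0, "y": -0.9, "z": 0.22, "roll": 0}]'

```text
time_s: 18.2
eef_pos: [0.5042, -0.035, 0.2379]
eef_rot: [0.0, -0.697, 0.717, -0.0]
wrist_force: [-1.0, -0.3, 1.4]
opening: -0.002
```

Emit:
move_arm --moves '[{"gripper": 0, "x": 0, "y": -0.5, "z": 0.12, "roll": 0}, {"gripper": 0, "x": 0, "y": -0.5, "z": 0.12, "roll": 0}, {"gripper": 0, "x": 0, "y": -0.5, "z": 0.12, "roll": 0}]'

```text
time_s: 18.58
eef_pos: [0.5187, -0.0354, 0.2341]
eef_rot: [-0.0, -0.697, 0.717, 0.0]
wrist_force: [-1.3, 0.1, 1.5]
opening: -0.001
```

Emit:
move_arm --moves '[{"gripper": 0, "x": 0, "y": -0.3, "z": 0.07, "roll": 0}, {"gripper": 0, "x": 0, "y": 0, "z": 0, "roll": 0}]'

```text
time_s: 18.82
eef_pos: [0.5217, -0.0356, 0.2335]
eef_rot: [0.0, -0.697, 0.717, -0.0]
wrist_force: [-0.3, 0.2, -0.1]
opening: -0.0
```

Emit:
move_arm --moves '[{"gripper": 0, "x": 0, "y": -0.2, "z": 0.05, "roll": 0}, {"gripper": 0, "x": 0, "y": 0, "z": 0, "roll": 0}]'

```text
time_s: 19.08
eef_pos: [0.5236, -0.0356, 0.2331]
eef_rot: [0.0, -0.697, 0.717, -0.0]
wrist_force: [-0.0, 1.0, -0.9]
opening: -0.001
```

Emit:
move_arm --moves '[{"gripper": 0, "x": 0, "y": -0.2, "z": 0.05, "roll": 0}, {"gripper": 0, "x": 0, "y": 0, "z": 0, "roll": 0}]'

```text
time_s: 19.32
eef_pos: [0.5253, -0.0356, 0.2326]
eef_rot: [-0.0, -0.697, 0.717, 0.0]
wrist_force: [-3.8, 0.5, 4.4]
opening: 0.002
```

Emit:
move_arm --moves '[{"gripper": 0, "x": 0, "y": -0.2, "z": 0.05, "roll": 0}, {"gripper": 0, "x": 0, "y": 0, "z": 0, "roll": 0}]'

```text
time_s: 19.58
eef_pos: [0.5263, -0.0356, 0.2324]
eef_rot: [-0.002, -0.697, 0.717, 0.002]
wrist_force: [-12.9, 0.3, 14.2]
opening: 0.001
```

The orange tin is at the stop, with contact at x=0.525 as predicted. Green next.

Emit:
move_arm --moves '[{"gripper": 0, "x": 0, "y": 1.5, "z": -0.5, "roll": 0}, {"gripper": 0, "x": 0, "y": 0, "z": -5.5, "roll": 0}, {"gripper": 100, "x": 0, "y": 0, "z": -5.5, "roll": 0}, {"gripper": 100, "x": 5, "y": 0, "z": -3.5, "roll": 0}, {"gripper": 100, "x": 6, "y": -0.5, "z": 0, "roll": 0}]'

```text
time_s: 20.2
eef_pos: [0.5152, -0.146, 0.3865]
eef_rot: [0.002, -0.698, 0.716, -0.004]
wrist_force: [0.5, 0.1, -1.0]
opening: 0.637
```

Emit:
move_arm --moves '[{"gripper": 100, "x": 6, "y": -1, "z": 0, "roll": 0}, {"gripper": 100, "x": 6, "y": -1, "z": 0, "roll": 0}, {"gripper": 100, "x": 6, "y": -1, "z": 0, "roll": 0}, {"gripper": 100, "x": 6, "y": -1, "z": 0, "roll": 0}, {"gripper": 100, "x": 0, "y": 0, "z": 0, "roll": 0}]'

```text
time_s: 20.82
eef_pos: [0.5469, -0.3907, 0.381]
eef_rot: [-0.0, -0.696, 0.718, -0.0]
wrist_force: [-0.3, 0.4, -0.6]
opening: 1.002
```

```bash
python3 - <<'E'
from h import *
c=shot('wrist','pics/w9.png')
for k in blobs(c,'green')[:2]:
    r=rect(pt(c,k,.05));print(np.round(r,3),k.mean(0).round())
r=rect(pt(c,blobs(c,'green')[0],.05));go(r[0],r[1],.26,r[4]+90)
E
```

```text
[ 0.57  -0.412 77.64  31.701 13.343] [338. 171.]
t 20.88 tcp [ 0.5471 -0.3884  0.3811] jawyaw -91.8 open 0.997 F [0.4 1.2 0. ] tilt -1.000
shift before roll cm [ 2.28 -2.4  12.11] roll -15.1 ; q6 0.81
```

Emit:
move_arm --moves '[{"gripper": 100, "x": 1.1, "y": -1.2, "z": 6, "roll": 0}, {"gripper": 100, "x": 1.2, "y": -1.2, "z": 5.8, "roll": 0}, {"gripper": 100, "x": 0, "y": 0, "z": 0, "roll": -7.5}, {"gripper": 100, "x": 0, "y": 0, "z": 0, "roll": -7.5}, {"gripper": 100, "x": 0, "y": 0, "z": 0, "roll": 0}]'

```text
time_s: 21.5
eef_pos: [0.5715, -0.4086, 0.2642]
eef_rot: [-0.0, 0.785, -0.62, 0.0]
wrist_force: [-0.2, 0.7, 0.1]
opening: 1.0
```

```bash
python3 - <<'E'
from h import *
c=shot('wrist')
r=rect(pt(c,blobs(c,'green')[0],.05));print(np.round(r,3));go(r[0],r[1],.199,r[4]+90)
E
```

```text
[ 0.58  -0.41  58.409 32.464 13.435]
t 21.55 tcp [ 0.5714 -0.4088  0.2646] jawyaw -76.7 open 0.999 F [ 0.2 -0.2 -0.6] tilt -1.000
shift before roll cm [ 0.3  -0.83  6.56] roll -0.1 ; q6 0.55
```

The mask is cut short here, probably by the gripper's shadow, so I'll use the earlier (0.570,-0.412), which three views agreed on.

Emit:
move_arm --moves '[{"gripper": 100, "x": 0.25, "y": 0.15, "z": 4.5, "roll": 0}, {"gripper": 100, "x": 0, "y": 0, "z": 2.1, "roll": 0}, {"gripper": 0, "x": 0, "y": 0, "z": 0, "roll": 0}, {"gripper": 0, "x": 0, "y": 0, "z": 0, "roll": 0}, {"gripper": 0, "x": 0, "y": 0, "z": 0, "roll": 0}]'

```text
time_s: 22.18
eef_pos: [0.5709, -0.4132, 0.2003]
eef_rot: [0.0, 0.785, -0.62, 0.001]
wrist_force: [-5.0, 5.7, 10.7]
opening: 0.384
```

Emit:
move_arm --moves '[{"gripper": 0, "x": 0, "y": 0, "z": 0, "roll": 0}, {"gripper": 0, "x": 0, "y": 0, "z": 0, "roll": 0}, {"gripper": 0, "x": 0, "y": 0, "z": 0, "roll": 0}, {"gripper": 0, "x": 0, "y": 0, "z": -1, "roll": 0}, {"gripper": 0, "x": 0, "y": 0, "z": -2, "roll": 0}]'

```text
time_s: 22.8
eef_pos: [0.5697, -0.4123, 0.2275]
eef_rot: [-0.0, 0.785, -0.62, -0.002]
wrist_force: [1.0, -0.1, -3.6]
opening: 0.385
```

Emit:
move_arm --moves '[{"gripper": 0, "x": 0, "y": 0, "z": -5, "roll": 0}, {"gripper": 0, "x": 0, "y": 0, "z": -5, "roll": 0}, {"gripper": 0, "x": 0, "y": 0, "z": 0, "roll": 7.5}, {"gripper": 0, "x": 0, "y": 0, "z": 0, "roll": 7.5}, {"gripper": 0, "x": 0, "y": 0, "z": 0, "roll": 0}]'

```text
time_s: 23.42
eef_pos: [0.5702, -0.4127, 0.3292]
eef_rot: [-0.0, -0.698, 0.716, -0.0]
wrist_force: [-1.2, -0.1, -2.4]
opening: 0.385
```

```bash
python3 - <<'E'
from h import *
go(*st(-8,30),.33,-91.7)
c=shot('wrist','pics/w10.png')
print([(len(k),k.min(0),k.max(0)) for k in blobs(c,'green')])
E
```

```text
t 23.43 tcp [ 0.5702 -0.4127  0.3292] jawyaw -91.5 open 0.385 F [-1.2 -0.1 -2.4] tilt -1.000
shift before roll cm [-43.59   6.29  -0.11] roll 0.2 ; q6 0.80
[(411, array([283, 197], dtype=int32), array([356, 304], dtype=int32))]
```

Emit:
move_arm --moves '[{"gripper": 0, "x": -5.5, "y": 0.8, "z": 0, "roll": 0}, {"gripper": 0, "x": -5.5, "y": 0.8, "z": 0, "roll": 0}, {"gripper": 0, "x": -5.5, "y": 0.8, "z": 0, "roll": 0}, {"gripper": 0, "x": -5.5, "y": 0.8, "z": 0, "roll": 0}, {"gripper": 0, "x": -5.5, "y": 0.8, "z": 0, "roll": 0}]'

```text
time_s: 24.1
eef_pos: [0.5375, -0.1351, 0.3285]
eef_rot: [0.0, -0.698, 0.716, -0.0]
wrist_force: [0.7, 0.5, -3.1]
opening: 0.384
```

Emit:
move_arm --moves '[{"gripper": 0, "x": -5.5, "y": 0.8, "z": 0, "roll": 0}, {"gripper": 0, "x": -5.5, "y": 0.8, "z": 0, "roll": 0}, {"gripper": 0, "x": -5.1, "y": 0.7, "z": 0, "roll": 0}, {"gripper": 0, "x": 0, "y": 0, "z": 4.5, "roll": 0}, {"gripper": 0, "x": 0, "y": 0, "z": 0, "roll": 0}]'

```text
time_s: 24.72
eef_pos: [0.5176, 0.0257, 0.2805]
eef_rot: [-0.002, -0.698, 0.716, 0.003]
wrist_force: [-0.6, 1.0, -1.6]
opening: 0.385
```

```bash
python3 - <<'E'
from h import *
go(*st(-8,30),.26,-91.7)
c=shot('wrist','pics/w11.png')
print([(len(k),k.min(0),k.max(0)) for k in blobs(c,'green')[:1]])
E
```

```text
t 24.73 tcp [0.5176 0.0257 0.2805] jawyaw -91.4 open 0.385 F [-0.6  1.  -1.6] tilt -1.000
shift before roll cm [ 0.1  -0.15  2.05] roll 0.3 ; q6 1.42
[(397, array([283, 198], dtype=int32), array([356, 340], dtype=int32))]
```

Emit:
move_arm --moves '[{"gripper": 0, "x": 0.1, "y": -0.1, "z": 1.7, "roll": 0.3}, {"gripper": 0, "x": 0, "y": 0, "z": 0.6, "roll": 0}, {"gripper": 0, "x": 0, "y": 0, "z": 0, "roll": 0}]'

```text
time_s: 25.15
eef_pos: [0.5203, 0.0232, 0.2598]
eef_rot: [-0.0, -0.695, 0.719, 0.0]
wrist_force: [0.5, 0.1, -2.0]
opening: 0.384
```

Emit:
move_arm --moves '[{"gripper": 52, "x": 0, "y": 0, "z": 0, "roll": 0}, {"gripper": 52, "x": 0, "y": 0, "z": 0, "roll": 0}, {"gripper": 52, "x": 0, "y": 0, "z": -2.5, "roll": 0}, {"gripper": 52, "x": 0, "y": 0, "z": -4, "roll": 0}, {"gripper": 52, "x": 0, "y": 0, "z": -4, "roll": 0}]'

```text
time_s: 25.78
eef_pos: [0.5203, 0.0238, 0.3667]
eef_rot: [0.0, -0.695, 0.719, -0.0]
wrist_force: [0.5, 0.5, 0.2]
opening: 0.522
```

```bash
python3 - <<'E'
from h import *
go(.4595,.0285,.249,-91.7)
c=shot('wrist','pics/w12.png')
for k in blobs(c,'green')[:2]:print(np.round(rect(pt(c,k,.09)),3),k.min(0),k.max(0))
E
```

```text
t 25.77 tcp [0.5203 0.0238 0.3667] jawyaw -91.9 open 0.522 F [0.5 0.5 0.2] tilt -1.000
shift before roll cm [-0.27  6.1  11.76] roll -0.2 ; q6 1.42
[ 5.2800e-01  2.3000e-02  8.0521e+01  3.3203e+01 -1.8800e+00] [302 154] [338 242]
[6.7500e-01 8.5000e-02 6.4788e+01 1.6387e+01 8.8131e+01] [187   0] [274  25]
```

Emit:
move_arm --moves '[{"gripper": 0, "x": 0, "y": 6, "z": 0, "roll": 0}, {"gripper": 0, "x": 0, "y": 0, "z": 4, "roll": 0}, {"gripper": 0, "x": 0, "y": 0, "z": 4.2, "roll": 0}, {"gripper": 0, "x": 0, "y": 0, "z": 3.5, "roll": 0}, {"gripper": 0, "x": 0, "y": 0, "z": 0, "roll": 0}]'

```text
time_s: 26.45
eef_pos: [0.4592, 0.026, 0.2462]
eef_rot: [-0.001, -0.695, 0.719, 0.002]
wrist_force: [0.4, 0.1, 0.2]
opening: -0.001
```

Emit:
move_arm --moves '[{"gripper": 0, "x": 0, "y": -0.9, "z": 0.22, "roll": 0}, {"gripper": 0, "x": 0, "y": -0.9, "z": 0.22, "roll": 0}, {"gripper": 0, "x": 0, "y": -0.9, "z": 0.22, "roll": 0}, {"gripper": 0, "x": 0, "y": -0.9, "z": 0.22, "roll": 0}, {"gripper": 0, "x": 0, "y": -0.9, "z": 0.22, "roll": 0}]'

```text
time_s: 27.08
eef_pos: [0.5061, 0.0242, 0.2371]
eef_rot: [0.0, -0.695, 0.719, -0.0]
wrist_force: [-1.9, -0.5, 1.5]
opening: 0.001
```

Emit:
move_arm --moves '[{"gripper": 0, "x": 0, "y": -0.5, "z": 0.12, "roll": 0}, {"gripper": 0, "x": 0, "y": -0.5, "z": 0.12, "roll": 0}, {"gripper": 0, "x": 0, "y": -0.5, "z": 0.12, "roll": 0}]'

```text
time_s: 27.45
eef_pos: [0.5206, 0.0238, 0.2333]
eef_rot: [-0.0, -0.695, 0.719, 0.0]
wrist_force: [-0.4, -0.8, -0.1]
opening: -0.001
```

Emit:
move_arm --moves '[{"gripper": 0, "x": 0, "y": -0.3, "z": 0.07, "roll": 0}, {"gripper": 0, "x": 0, "y": 0, "z": 0, "roll": 0}]'

```text
time_s: 27.7
eef_pos: [0.5235, 0.0236, 0.2327]
eef_rot: [0.0, -0.695, 0.719, -0.0]
wrist_force: [0.4, -0.5, -0.7]
opening: -0.001
```

Emit:
move_arm --moves '[{"gripper": 0, "x": 0, "y": -0.2, "z": 0.05, "roll": 0}, {"gripper": 0, "x": 0, "y": 0, "z": 0, "roll": 0}]'

```text
time_s: 27.95
eef_pos: [0.5254, 0.0236, 0.2323]
eef_rot: [0.0, -0.695, 0.719, -0.0]
wrist_force: [-0.8, 0.2, 0.3]
opening: 0.003
```

Emit:
move_arm --moves '[{"gripper": 0, "x": 0, "y": -0.2, "z": 0.05, "roll": 0}, {"gripper": 0, "x": 0, "y": 0, "z": 0, "roll": 0}]'

```text
time_s: 28.2
eef_pos: [0.5271, 0.0236, 0.2318]
eef_rot: [-0.0, -0.695, 0.719, 0.0]
wrist_force: [-2.9, -0.0, 3.4]
opening: -0.002
```

Emit:
move_arm --moves '[{"gripper": 0, "x": 0, "y": -0.2, "z": 0.05, "roll": 0}, {"gripper": 0, "x": 0, "y": 0, "z": 0, "roll": 0}]'

```text
time_s: 28.45
eef_pos: [0.5281, 0.0235, 0.2316]
eef_rot: [-0.002, -0.696, 0.718, 0.002]
wrist_force: [-13.0, -0.6, 14.5]
opening: 0.0
```

Emit:
move_arm --moves '[{"gripper": 0, "x": 0, "y": 1.5, "z": -0.5, "roll": 0}, {"gripper": 0, "x": 0, "y": 1, "z": -6, "roll": 0}, {"gripper": 0, "x": 0, "y": 1, "z": -6, "roll": 0}, {"gripper": 0, "x": 0, "y": 1, "z": -6, "roll": 0}, {"gripper": 0, "x": 0, "y": 0, "z": -2, "roll": 0}]'

```text
time_s: 29.08
eef_pos: [0.4843, 0.025, 0.441]
eef_rot: [0.003, -0.695, 0.719, -0.003]
wrist_force: [-0.3, -0.9, -0.3]
opening: -0.003
```

```bash
python3 - <<'E'
from h import *
pose();c=shot('wrist','pics/w13.png')
for col in('red','orange','green','yellow'):
  for k in blobs(c,col)[:3]:print(col,np.round(rect(pt(c,k,.08)),3),k.min(0),k.max(0))
E
```

```text
t 29.07 tcp [0.4843 0.025  0.441 ] jawyaw -91.9 open -0.003 F [-0.3 -0.9 -0.3] tilt -1.000
red [  0.437  -0.24   71.     60.171 -26.622] [507 192] [574 255]
red [  0.476   0.305  72.454  40.909 -82.592] [ 56 186] [113 223]
red [ 0.553 -0.098 37.036 27.945 88.131] [411 114] [443 140]
orange [ 5.5600e-01 -3.7000e-02  3.5793e+01  2.7890e+01  8.8131e+01] [357 113] [388 139]
orange [ 0.675  0.218 42.623 21.223 88.156] [100   0] [142  24]
green [ 0.675  0.09  64.213 14.065 88.156] [216   0] [280  16]
green [5.5700e-01 2.3000e-02 3.1490e+01 2.1485e+01 8.8130e+01] [305 117] [333 137]
```

View pics/w13.png

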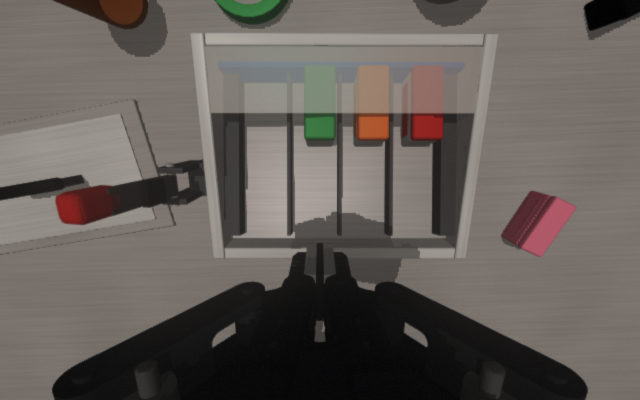

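The wrist view shows green, orange and red all against the stop, with front edges in line at rows 137–140, one tin per lane. Picture 9 viewed. Now the lid.

Emit:
move_arm --moves '[{"gripper": 100, "x": -5.9, "y": 0.7, "z": 0, "roll": 0}, {"gripper": 100, "x": -5.9, "y": 0.7, "z": 0, "roll": 0}, {"gripper": 100, "x": -5.9, "y": 0.7, "z": 0, "roll": 0}, {"gripper": 100, "x": -5.9, "y": 0.7, "z": 0, "roll": 0}, {"gripper": 100, "x": -5.9, "y": 0.7, "z": 0, "roll": 0}]'

```text
time_s: 29.75
eef_pos: [0.4585, 0.3227, 0.4353]
eef_rot: [-0.0, -0.695, 0.719, -0.0]
wrist_force: [1.0, -1.2, 0.4]
opening: 0.997
```

Emit:
move_arm --moves '[{"gripper": 100, "x": -5.9, "y": 0.7, "z": 0, "roll": 0}, {"gripper": 100, "x": 0, "y": 0, "z": 0, "roll": 0}]'

```text
time_s: 30.0
eef_pos: [0.4526, 0.3835, 0.4346]
eef_rot: [-0.0, -0.697, 0.717, 0.001]
wrist_force: [-0.2, -0.5, -0.6]
opening: 1.001
```

```bash
python3 - <<'E'
from h import *
pose();c=shot('wrist','pics/w14.png');print(ctrl.get_obs()['q'].round(2))
E
```

```text
t 30.00 tcp [0.4526 0.3835 0.4346] jawyaw -91.6 open 1.001 F [-0.2 -0.5 -0.6] tilt -1.000
[ 0.5   0.2   1.53 -0.    1.42  2.1 ]
```

View pics/w14.png

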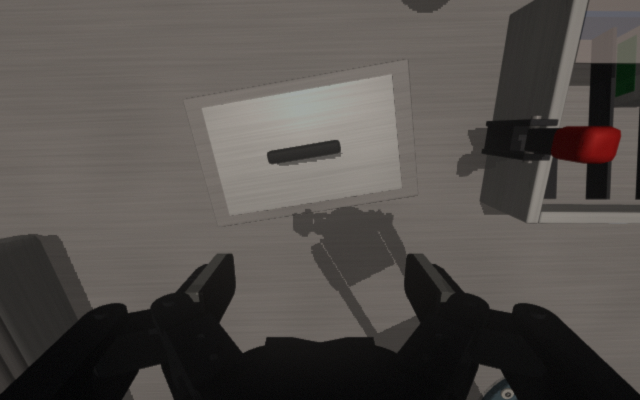

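Close view of the lid: outer corners (185,100), (408,60), (417,194) and (220,226), inner light panel (202,107) to (401,187), handle (268,157)–(340,145). Picture 10.

```bash
python3 - <<'E'
from h import *
c=shot('wrist');T=c['T']
for n,q in(('outer',[(185,100),(408,60),(417,194),(220,226)]),('inner',[(202,107),(392,74),(401,187),(230,215)])):
  for z in(.0,.006,.03):
    P=pt(c,q,z)[:,:2]*1e3;e=np.roll(P,-1,0)-P
    print(n,z,P.mean(0).round(1),'sides',np.linalg.norm(e,axis=1).round(),'ang',np.degrees(np.arctan2(e[:,1],e[:,0])).round(1))
g=cv2.cvtColor(c['img'],cv2.COLOR_RGB2GRAY);m=np.zeros_like(g);m[125:175,255:355]=(g[125:175,255:355]<60)*255
k=max(cv2.findContours(m,cv2.RETR_EXTERNAL,cv2.CHAIN_APPROX_NONE)[0],key=cv2.contourArea)[:,0]
for z in(.047,.054):print('handle',z,np.round(rect(pt(c,k,z)),3))
c=shot('top');g=cv2.cvtColor(c['img'],cv2.COLOR_RGB2GRAY);m=np.zeros_like(g);m[225:260,120:182]=(g[225:260,120:182]<60)*255
ks=cv2.findContours(m,cv2.RETR_EXTERNAL,cv2.CHAIN_APPROX_NONE)[0]
if ks:
  k=max(ks,key=cv2.contourArea)[:,0]
  for z in(.047,.054):print('top handle',z,np.round(rect(pt(c,k,z)),3))
E
```

```text
outer 0.0 [493.3 397.9] sides [296. 178. 295. 180.] ang [ -82.3 -172.7   97.9    7.8]
outer 0.006 [493.7 397.7] sides [292. 176. 290. 177.] ang [ -82.3 -172.7   97.9    7.8]
outer 0.03 [495.4 396.6] sides [274. 165. 273. 166.] ang [ -82.3 -172.7   97.9    7.8]
inner 0.0 [493.9 399.3] sides [255. 151. 254. 153.] ang [ -82.5 -172.8   97.9    7.6]
inner 0.006 [494.3 399. ] sides [251. 149. 250. 151.] ang [ -82.5 -172.8   97.9    7.6]
inner 0.03 [496.  397.8] sides [236. 140. 235. 142.] ang [ -82.5 -172.8   97.9    7.6]
handle 0.047 [  0.493   0.402  89.188  15.995 -82.188]
handle 0.054 [  0.493   0.402  87.442  15.682 -82.188]
top handle 0.047 [  0.495   0.399  95.572  14.895 -82.27 ]
top handle 0.054 [  0.495   0.397  95.062  14.816 -82.27 ]
```

Emit:
move_arm --moves '[{"gripper": 100, "x": 0, "y": 0, "z": 2, "roll": -10}, {"gripper": 100, "x": 0, "y": 0, "z": 2, "roll": -10}, {"gripper": 100, "x": 0, "y": 0, "z": 2, "roll": -10}, {"gripper": 100, "x": 0, "y": 0, "z": 2, "roll": -10}, {"gripper": 100, "x": 0, "y": 0, "z": 2, "roll": -10}]'

```text
time_s: 30.78
eef_pos: [0.4547, 0.3783, 0.3357]
eef_rot: [-0.0, 0.934, -0.356, 0.0]
wrist_force: [-0.6, -0.1, 0.6]
opening: 1.003
```

Emit:
move_arm --moves '[{"gripper": 100, "x": 0, "y": 0, "z": 0, "roll": -10}, {"gripper": 100, "x": 0, "y": 0, "z": 0, "roll": -10}, {"gripper": 100, "x": 0, "y": 0, "z": 0, "roll": -10}, {"gripper": 100, "x": 0, "y": 0, "z": 0, "roll": -10}, {"gripper": 100, "x": 0, "y": 0, "z": 0, "roll": -9.4}]'

```text
time_s: 31.4
eef_pos: [0.4547, 0.3783, 0.3363]
eef_rot: [0.0, 0.998, 0.067, 0.0]
wrist_force: [-0.1, 0.1, 0.7]
opening: 1.003
```

```bash
python3 - <<'E'
from h import *
go(.4935,.4,.28,7.8)
E
```

```text
t 31.40 tcp [0.4547 0.3783 0.3363] jawyaw 7.7 open 1.003 F [-0.1  0.1  0.7] tilt -1.000
shift before roll cm [ 4.13 -1.63  5.63] roll -0.1 ; q6 0.36
```

Emit:
move_arm --moves '[{"gripper": 100, "x": 4.1, "y": -1.6, "z": 0, "roll": 0}, {"gripper": 100, "x": 0, "y": 0, "z": 5.6, "roll": 0}, {"gripper": 100, "x": 0, "y": 0, "z": 0, "roll": 0}]'

```text
time_s: 31.78
eef_pos: [0.4914, 0.3986, 0.2754]
eef_rot: [0.002, 0.998, 0.064, -0.005]
wrist_force: [-1.6, 0.3, -0.0]
opening: 1.0
```

```bash
python3 - <<'E'
from h import *
c=shot('wrist','pics/w15.png');p=px(c,[[.4935,.4,.05]])[0].astype(int);print('pred',p)
g=cv2.cvtColor(c['img'],cv2.COLOR_RGB2GRAY);m=np.zeros_like(g);r=slice(p[1]-80,p[1]+80),slice(p[0]-60,p[0]+60);m[r]=(g[r]<60)*255
k=max(cv2.findContours(m,cv2.RETR_EXTERNAL,cv2.CHAIN_APPROX_NONE)[0],key=cv2.contourArea)[:,0];print(k.min(0),k.max(0))
h=rect(pt(c,k,.054));print(np.round(h,3));go(.4935,.4,.201,7.8)
E
```

```text
pred [325 223]
[315 156] [337 277]
[  0.493   0.404  89.39   15.772 -82.868]
t 31.82 tcp [0.4921 0.3994 0.2783] jawyaw 7.4 open 1.001 F [-0.3  0.3  0.5] tilt -1.000
shift before roll cm [ 0.18 -0.06  7.73] roll -0.4 ; q6 0.37
```

Emit:
move_arm --moves '[{"gripper": 100, "x": 0.15, "y": -0.2, "z": 5, "roll": 0}, {"gripper": 100, "x": 0, "y": 0, "z": 2.6, "roll": 0}, {"gripper": 0, "x": 0, "y": 0, "z": 0, "roll": 0}, {"gripper": 0, "x": 0, "y": 0, "z": 0, "roll": 0}, {"gripper": 0, "x": 0, "y": 0, "z": 0, "roll": 0}]'

```text
time_s: 32.45
eef_pos: [0.4948, 0.4039, 0.207]
eef_rot: [-0.001, 0.998, 0.065, 0.002]
wrist_force: [1.1, 0.4, 0.4]
opening: 0.376
```

Emit:
move_arm --moves '[{"gripper": 0, "x": 0, "y": 0, "z": 0, "roll": 0}, {"gripper": 0, "x": 0, "y": 0, "z": 0, "roll": 0}, {"gripper": 0, "x": 0, "y": 0, "z": 0, "roll": 0}, {"gripper": 0, "x": 0, "y": 0, "z": 0, "roll": 0}, {"gripper": 0, "x": 0, "y": 0, "z": -1, "roll": 0}]'

```text
time_s: 33.08
eef_pos: [0.4933, 0.4032, 0.2138]
eef_rot: [0.0, 0.998, 0.066, -0.001]
wrist_force: [0.1, -0.7, -4.7]
opening: 0.174
```

```bash
python3 - <<'E'
from h import *
pose()
E
```

```text
t 33.08 tcp [0.4933 0.4032 0.2138] jawyaw 7.5 open 0.174 F [ 0.1 -0.7 -4.7] tilt -1.000
```

The lid is held: opening 15 mm, wrist load −4.7 N. I'll lift it high to clear the clamp.

Emit:
move_arm --moves '[{"gripper": 0, "x": 0, "y": 0, "z": -4, "roll": 0}, {"gripper": 0, "x": 0, "y": 0, "z": -5, "roll": 0}, {"gripper": 0, "x": 0, "y": 0, "z": -5.5, "roll": 0}, {"gripper": 0, "x": 0, "y": 0, "z": -5.5, "roll": 0}, {"gripper": 0, "x": 0, "y": 0, "z": -5, "roll": 0}]'

```text
time_s: 33.7
eef_pos: [0.4934, 0.4033, 0.4662]
eef_rot: [0.0, 0.998, 0.066, -0.0]
wrist_force: [0.7, 0.1, -4.4]
opening: 0.174
```

Emit:
move_arm --moves '[{"gripper": 0, "x": 0, "y": 0, "z": -1.5, "roll": 9.3}, {"gripper": 0, "x": 0, "y": 0, "z": 0, "roll": 0}, {"gripper": 0, "x": 0, "y": 0, "z": 0, "roll": 0}]'

```text
time_s: 34.08
eef_pos: [0.4935, 0.4033, 0.4774]
eef_rot: [0.001, 1.0, -0.014, -0.001]
wrist_force: [0.7, -0.6, -4.5]
opening: 0.174
```

```bash
python3 - <<'E'
from h import *
go(*st(-27,0),None,-1.7)
shot('wrist','pics/w16.png')
E
```

```text
t 34.08 tcp [0.4935 0.4033 0.4774] jawyaw -1.6 open 0.174 F [ 0.7 -0.6 -4.5] tilt -1.000
shift before roll cm [ 1.71 40.77  0.06] roll 0.1 ; q6 0.53
```

View pics/w16.png

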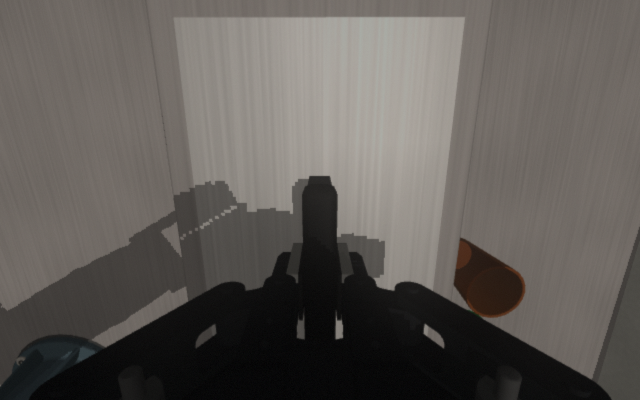

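The lid hangs straight. The panel's far edge is at row 17, columns 174–465. Picture 11. From this I compute the lid's centre in the tool frame.

```bash
python3 - <<'E'
from h import *
c=shot('wrist');T,_=tool()
P=pt(c,[(174,18),(320,17),(465,17),(185,180),(453,180)],T[2,3]-.198)
L=(P-T[:3,3])@T[:3,:3]*1e3
print(L.round(1), 'width',L[2,0]-L[0,0])
E
```

```text
[[ -74.8 -122.8  198. ]
 [   0.4 -123.2  197.8]
 [  74.7 -123.2  197.5]
 [ -79.9  -38.5  198.2]
 [  79.4  -38.7  197.7]] width 149.52207073972602
```

Emit:
move_arm --moves '[{"gripper": 0, "x": 0.3, "y": 4, "z": 0, "roll": 0}, {"gripper": 0, "x": 0.3, "y": 5.8, "z": 0, "roll": 0}, {"gripper": 0, "x": 0.3, "y": 6, "z": 0, "roll": 0}, {"gripper": 0, "x": 0.3, "y": 6, "z": 0, "roll": 0}, {"gripper": 0, "x": 0.3, "y": 6, "z": 0, "roll": 0}]'

```text
time_s: 34.8
eef_pos: [0.4997, 0.1234, 0.4782]
eef_rot: [0.0, 1.0, -0.015, -0.001]
wrist_force: [1.4, 0.2, -4.6]
opening: 0.173
```

Emit:
move_arm --moves '[{"gripper": 0, "x": 0.1, "y": 6, "z": 0, "roll": 0}, {"gripper": 0, "x": 0.1, "y": 4.5, "z": 0, "roll": 0}, {"gripper": 0, "x": 0, "y": 2.3, "z": 0, "roll": 0}, {"gripper": 0, "x": 0, "y": 0, "z": 0, "roll": 0}, {"gripper": 0, "x": 0, "y": 0, "z": 0, "roll": 0}]'

```text
time_s: 35.42
eef_pos: [0.4981, -0.0024, 0.4786]
eef_rot: [-0.0, 1.0, -0.015, -0.001]
wrist_force: [-0.5, 0.2, -3.6]
opening: 0.173
```

```bash
python3 - <<'E'
from h import *
go(*st(-27,2),.34,-1.7)
E
```

```text
t 35.42 tcp [ 0.4981 -0.0024  0.4786] jawyaw -1.8 open 0.173 F [-0.5  0.2 -3.6] tilt -1.000
shift before roll cm [ 0.12  0.04 13.86] roll -0.1 ; q6 -0.21
```

Emit:
move_arm --moves '[{"gripper": 0, "x": 0.1, "y": 0, "z": 4, "roll": 0}, {"gripper": 0, "x": 0, "y": 0, "z": 5, "roll": 0}, {"gripper": 0, "x": 0, "y": 0, "z": 4, "roll": 0}, {"gripper": 0, "x": 0, "y": 0, "z": 2, "roll": 0}, {"gripper": 0, "x": 0, "y": 0, "z": 0, "roll": 0}]'

```text
time_s: 36.05
eef_pos: [0.4984, -0.0015, 0.3274]
eef_rot: [-0.001, 1.0, -0.015, -0.002]
wrist_force: [0.6, -0.3, -3.9]
opening: 0.177
```

```bash
python3 - <<'E'
from h import *
go(*st(-27,2),.306,-1.7)
a=cv2.resize(shot('top','pics/t1.png')['img'][150:300,200:400],None,fx=3,fy=3,interpolation=cv2.INTER_CUBIC)[...,::-1]
b=cv2.resize(shot('scene','pics/s3.png')['img'][90:270,230:420],(600,568),interpolation=cv2.INTER_CUBIC)[...,::-1]
w=shot('wrist','pics/w17.png')
cv2.imwrite('pics/m1.png',cv2.resize(np.hstack([a,cv2.resize(b,(475,450))])[:, :],(800,335)))
E
```

```text
t 36.05 tcp [ 0.4984 -0.0015  0.3274] jawyaw -1.7 open 0.177 F [ 0.6 -0.3 -3.9] tilt -1.000
shift before roll cm [0.08 0.12 2.14] roll 0.0 ; q6 -0.21
```

View pics/m1.png

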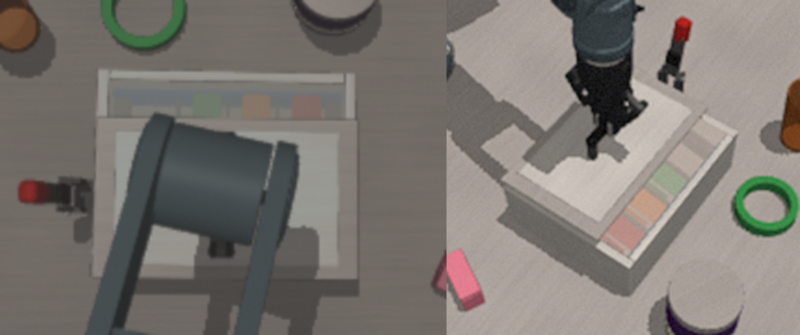

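The lid sits squarely over the well about 2 cm above it, with its edges parallel to the rim. Picture 12. I'll lower it to contact.

Emit:
move_arm --moves '[{"gripper": 0, "x": 0.1, "y": 0.1, "z": 1.2, "roll": 0}, {"gripper": 0, "x": 0, "y": 0, "z": 0.5, "roll": 0}, {"gripper": 0, "x": 0, "y": 0, "z": 0, "roll": 0}]'

```text
time_s: 36.58
eef_pos: [0.4999, -0.0039, 0.3117]
eef_rot: [-0.0, 1.0, -0.016, -0.001]
wrist_force: [-0.1, 0.9, -4.5]
opening: 0.172
```

Emit:
move_arm --moves '[{"gripper": 0, "x": 0, "y": 0, "z": 0.3, "roll": 0}, {"gripper": 0, "x": 0, "y": 0, "z": 0, "roll": 0}]'

```text
time_s: 36.83
eef_pos: [0.5001, -0.0039, 0.3092]
eef_rot: [-0.0, 1.0, -0.016, -0.0]
wrist_force: [-0.6, 0.1, -4.4]
opening: 0.177
```

Emit:
move_arm --moves '[{"gripper": 0, "x": 0, "y": 0, "z": 0.2, "roll": 0}, {"gripper": 0, "x": 0, "y": 0, "z": 0, "roll": 0}]'

```text
time_s: 37.08
eef_pos: [0.5001, -0.0039, 0.3072]
eef_rot: [-0.0, 1.0, -0.016, -0.0]
wrist_force: [0.5, 0.4, -4.9]
opening: 0.173
```

Emit:
move_arm --moves '[{"gripper": 0, "x": -0.1, "y": -0.1, "z": 0.2, "roll": 0}, {"gripper": 0, "x": 0, "y": 0, "z": 0.1, "roll": 0}, {"gripper": 0, "x": 0, "y": 0, "z": 0, "roll": 0}]'

```text
time_s: 37.45
eef_pos: [0.4996, -0.0031, 0.3062]
eef_rot: [0.001, 1.0, -0.016, 0.001]
wrist_force: [-5.4, -1.4, 8.9]
opening: 0.17
```

Emit:
move_arm --moves '[{"gripper": 0, "x": 0, "y": 0, "z": 0.15, "roll": 0}, {"gripper": 0, "x": 0, "y": 0, "z": 0, "roll": 0}]'

```text
time_s: 37.7
eef_pos: [0.4996, -0.0031, 0.3061]
eef_rot: [0.001, 1.0, -0.015, 0.001]
wrist_force: [-11.5, 0.8, 22.2]
opening: 0.173
```

Emit:
move_arm --moves '[{"gripper": 0, "x": 0, "y": 0, "z": -0.15, "roll": 0}, {"gripper": 60, "x": 0, "y": 0, "z": 0, "roll": 0}, {"gripper": 60, "x": 0, "y": 0, "z": 0, "roll": 0}, {"gripper": 60, "x": 0, "y": 0, "z": 0, "roll": 0}, {"gripper": 60, "x": 0, "y": 0, "z": -2, "roll": 0}]'

```text
time_s: 38.33
eef_pos: [0.4985, -0.0027, 0.3228]
eef_rot: [-0.0, 1.0, -0.016, -0.002]
wrist_force: [-0.3, 0.5, 0.0]
opening: 0.596
```

Emit:
move_arm --moves '[{"gripper": 60, "x": 0, "y": 0, "z": -5, "roll": 0}, {"gripper": 0, "x": 0, "y": 0, "z": -6, "roll": 0}, {"gripper": 0, "x": 0, "y": 0, "z": -6, "roll": 0}, {"gripper": 0, "x": 0, "y": 0, "z": 0, "roll": 0}]'

```text
time_s: 38.83
eef_pos: [0.5, -0.003, 0.5001]
eef_rot: [0.001, 1.0, -0.016, 0.005]
wrist_force: [0.3, 0.1, -1.0]
opening: 0.001
```

```bash
python3 - <<'E'
from h import *
pose();shot('wrist','pics/w18.png')
E
```

```text
t 38.83 tcp [ 0.5    -0.003   0.5001] jawyaw -1.8 open 0.001 F [ 0.3  0.1 -1. ] tilt -1.000
```

View pics/w18.png

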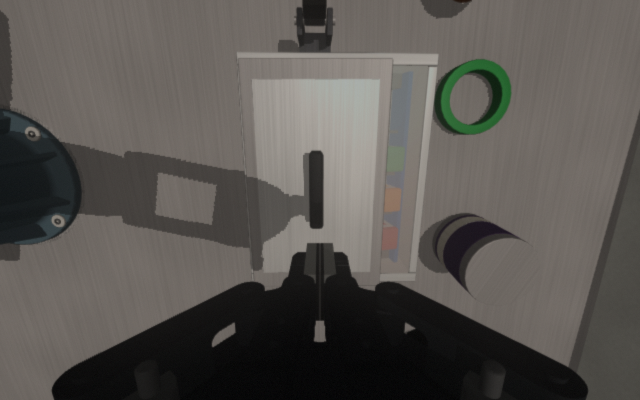

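The lid lies on the well, with its right edge at columns 392→380 and a thin rim showing at the top edge at rows 53–58. Picture 13. I check its place in numbers.

```bash
python3 - <<'E'
from h import *
c=shot('wrist')
a=np.radians(-1.7);Rm=np.array([[np.cos(a),-np.sin(a)],[np.sin(a),np.cos(a)]])
S=lambda p:((p[:,:2]-[.526,-.0055])@Rm*1e3).round(1).tolist()
print('lid edge right',S(pt(c,[(392,58),(381,272)],.106)))
print('panel',S(pt(c,[(252,79),(381,80),(370,272)],.106)))
print('rim corners L',S(pt(c,[(237,53),(438,54)],.1)))
g=cv2.cvtColor(c['img'],cv2.COLOR_RGB2GRAY);m=np.zeros_like(g);m[135:235,300:332]=(g[135:235,300:332]<60)*255
k=max(cv2.findContours(m,cv2.RETR_EXTERNAL,cv2.CHAIN_APPROX_NONE)[0],key=cv2.contourArea)[:,0]
r=rect(pt(c,k,.152));print('handle',np.round(r,3),S(np.array([[r[0],r[1]]])))
im=cv2.imread('pics/w18.png')[30:110,225:450];cv2.imwrite('pics/w18c.png',cv2.resize(im,None,fx=3.5,fy=3.5,interpolation=cv2.INTER_CUBIC))
E
```

```text
lid edge right [[58.8, 146.8], [61.7, -124.5]]
panel [[-102.6, 124.8], [47.5, 123.6], [46.3, -124.5]]
rim corners L [[-119.4, 153.4], [113.3, 152.3]]
handle [ 4.9900e-01 -4.0000e-03  8.8596e+01  1.4993e+01  8.8471e+01] [[-26.9, 0.6]]
```

The lid is within about 1 mm and 0.2° of its seat: handle at station (-26.9, 0.6). Now the clamp: I go to its left side, lower the closed fingers and sweep along the arc.

Emit:
move_arm --moves '[{"gripper": 0, "x": 0, "y": -5.1, "z": 0, "roll": 0}, {"gripper": 0, "x": 0, "y": -5.1, "z": 0, "roll": 0}, {"gripper": 0, "x": 0, "y": -5.1, "z": 0, "roll": 0}, {"gripper": 0, "x": 0, "y": -5.1, "z": 0, "roll": 0}, {"gripper": 0, "x": 0, "y": -5.1, "z": 0, "roll": 0}]'

```text
time_s: 39.55
eef_pos: [0.5067, 0.2536, 0.4916]
eef_rot: [0.001, 1.0, -0.016, -0.002]
wrist_force: [0.3, -0.7, 0.4]
opening: -0.004
```

Emit:
move_arm --moves '[{"gripper": 0, "x": 0, "y": 0, "z": 0, "roll": 0}, {"gripper": 0, "x": 0, "y": 0, "z": 6, "roll": 0}, {"gripper": 0, "x": 0, "y": 0, "z": 6, "roll": 0}, {"gripper": 0, "x": 0, "y": 0, "z": 0, "roll": 0}]'

```text
time_s: 40.05
eef_pos: [0.5049, 0.2507, 0.3677]
eef_rot: [0.002, 1.0, -0.016, -0.007]
wrist_force: [0.4, 0.3, 0.7]
opening: 0.002
```

```bash
python3 - <<'E'
from h import *
go(*st(-27,225),.378,-1.7)
c=shot('wrist','pics/w19.png')
print([(k.min(0),k.max(0)) for k in blobs(c,'red')[:2]])
E
```

```text
t 40.05 tcp [0.5049 0.2507 0.3677] jawyaw -1.8 open 0.002 F [0.4 0.3 0.7] tilt -1.000
shift before roll cm [ 0.17  3.05 -1.02] roll -0.1 ; q6 0.28
[]
```

Emit:
move_arm --moves '[{"gripper": 0, "x": 0.15, "y": 1.5, "z": -1, "roll": 0}, {"gripper": 0, "x": 0, "y": 1.2, "z": 0, "roll": 0}, {"gripper": 0, "x": 0, "y": 1.2, "z": -0.2, "roll": 0}, {"gripper": 0, "x": 0, "y": 1.2, "z": -0.2, "roll": 0}, {"gripper": 0, "x": 0, "y": 0, "z": 0, "roll": 0}]'

```text
time_s: 40.72
eef_pos: [0.508, 0.2001, 0.3927]
eef_rot: [-0.001, 1.0, -0.016, 0.004]
wrist_force: [-0.8, 2.5, 9.6]
opening: 0.001
```

```bash
python3 - <<'E'
from h import *
go(*st(-27,188.5),.3836,-1.7)
E
```

```text
t 40.73 tcp [0.508  0.2001 0.3927] jawyaw -1.9 open 0.001 F [-0.8  2.5  9.6] tilt -1.000
shift before roll cm [-0.3   1.65  0.9 ] roll -0.2 ; q6 0.19
```

The fingertip is near the top end of the grip, too high. I'll back off, lower and re-approach.

Emit:
move_arm --moves '[{"gripper": 0, "x": -0.2, "y": -2, "z": 0, "roll": 0}, {"gripper": 0, "x": 0, "y": -1.5, "z": 1, "roll": 0}, {"gripper": 0, "x": 0, "y": 0, "z": 1.4, "roll": 0}, {"gripper": 0, "x": 0, "y": 0, "z": 0, "roll": 0}, {"gripper": 0, "x": 0, "y": 0, "z": 0, "roll": 0}]'

```text
time_s: 41.35
eef_pos: [0.5061, 0.2359, 0.3637]
eef_rot: [0.0, 1.0, -0.016, -0.001]
wrist_force: [-0.5, 0.9, 0.9]
opening: -0.003
```

```bash
python3 - <<'E'
from h import *
go(*st(-27,204),.368,-1.7)
shot('scene','pics/s4.png');im=cv2.imread('pics/s4.png')[60:240,260:450];cv2.imwrite('pics/s4c.png',cv2.resize(im,None,fx=3,fy=3,interpolation=cv2.INTER_CUBIC))
E
```

```text
t 41.35 tcp [0.5061 0.2359 0.3637] jawyaw -1.8 open -0.003 F [-0.5  0.9  0.9] tilt -1.000
shift before roll cm [ 0.01  3.67 -0.42] roll -0.1 ; q6 0.25
```

View pics/s4c.png

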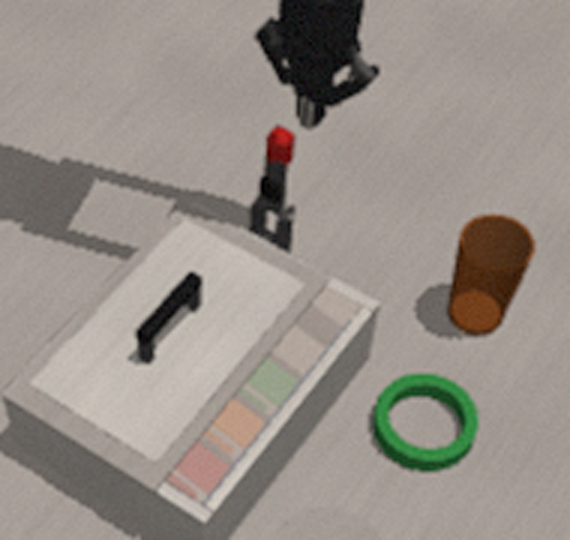

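The closed fingers are just outside the red grip, and the lid is flat. Picture 14. Sweeping now.

Emit:
move_arm --moves '[{"gripper": 0, "x": 0, "y": 1.6, "z": 0, "roll": 0}, {"gripper": 0, "x": 0, "y": 1.6, "z": 0, "roll": 0}, {"gripper": 0, "x": 0, "y": 1.5, "z": 0, "roll": 0}, {"gripper": 0, "x": 0, "y": 1.5, "z": 0, "roll": 0}, {"gripper": 0, "x": 0, "y": 0, "z": 0, "roll": 0}]'

```text
time_s: 42.02
eef_pos: [0.5042, 0.1726, 0.3642]
eef_rot: [0.0, 1.0, -0.017, -0.0]
wrist_force: [-0.3, -0.0, -0.5]
opening: -0.002
```

```bash
python3 - <<'E'
from h import *
go(*st(-27,153.7),.361,-1.7)
E
```

```text
t 42.02 tcp [0.5042 0.1726 0.3642] jawyaw -1.9 open -0.002 F [-0.3 -0.  -0.5] tilt -1.000
shift before roll cm [0.01 2.37 0.33] roll -0.2 ; q6 0.14
```

Emit:
move_arm --moves '[{"gripper": 0, "x": 0, "y": 1.2, "z": 0.15, "roll": 0}, {"gripper": 0, "x": 0, "y": 1.2, "z": 0.2, "roll": 0}, {"gripper": 0, "x": 0, "y": 1.2, "z": 0.45, "roll": 0}, {"gripper": 0, "x": 0, "y": 1.1, "z": 0.55, "roll": 0}, {"gripper": 0, "x": 0, "y": 0, "z": 0, "roll": 0}]'

```text
time_s: 42.65
eef_pos: [0.5026, 0.126, 0.3501]
eef_rot: [0.0, 1.0, -0.016, -0.001]
wrist_force: [1.1, 0.9, 0.4]
opening: -0.001
```

```bash
python3 - <<'E'
from h import *
go(*st(-27,110.8),.3334,-1.7)
c=shot('scene');print([(k.min(0),k.max(0)) for k in blobs(c,'red',20)])
E
```

```text
t 42.65 tcp [0.5026 0.126  0.3501] jawyaw -1.9 open -0.001 F [1.1 0.9 0.4] tilt -1.000
shift before roll cm [0.04 2.   1.67] roll -0.2 ; q6 0.05
[(array([333, 128], dtype=int32), array([345, 136], dtype=int32))]
```

Emit:
move_arm --moves '[{"gripper": 0, "x": 0, "y": 1, "z": 0.8, "roll": 0}, {"gripper": 0, "x": 0, "y": 1, "z": 0.9, "roll": 0}, {"gripper": 0, "x": 0, "y": 0.6, "z": 0.9, "roll": 0}, {"gripper": 0, "x": 0, "y": 0.4, "z": 0.8, "roll": 0}, {"gripper": 0, "x": 0, "y": 0, "z": 0, "roll": 0}]'

```text
time_s: 43.32
eef_pos: [0.5015, 0.0967, 0.3158]
eef_rot: [0.0, 1.0, -0.016, -0.001]
wrist_force: [-0.1, -0.1, -0.2]
opening: -0.001
```

Emit:
move_arm --moves '[{"gripper": 0, "x": 0, "y": 0, "z": 0.5, "roll": 0}, {"gripper": 0, "x": 0, "y": 0, "z": 0, "roll": 0}]'

```text
time_s: 43.58
eef_pos: [0.5017, 0.0972, 0.3116]
eef_rot: [0.0, 1.0, -0.016, -0.0]
wrist_force: [0.2, -0.0, -0.1]
opening: -0.001
```

Emit:
move_arm --moves '[{"gripper": 0, "x": 0, "y": 0, "z": 0.2, "roll": 0}, {"gripper": 0, "x": 0, "y": 0, "z": 0, "roll": 0}]'

```text
time_s: 43.82
eef_pos: [0.5018, 0.0972, 0.3098]
eef_rot: [-0.0, 1.0, -0.016, 0.0]
wrist_force: [-0.0, -0.3, 0.9]
opening: 0.004
```

Emit:
move_arm --moves '[{"gripper": 0, "x": 0, "y": 0, "z": 0.15, "roll": 0}, {"gripper": 0, "x": 0, "y": 0, "z": 0, "roll": 0}]'

```text
time_s: 44.08
eef_pos: [0.5019, 0.0972, 0.3093]
eef_rot: [0.0, 1.0, -0.016, 0.0]
wrist_force: [-3.1, 0.1, 8.5]
opening: 0.002
```

Emit:
move_arm --moves '[{"gripper": 0, "x": 0, "y": 0, "z": 0.15, "roll": 0}, {"gripper": 0, "x": 0, "y": 0, "z": 0, "roll": 0}]'

```text
time_s: 44.32
eef_pos: [0.502, 0.0972, 0.3091]
eef_rot: [0.0, 1.0, -0.015, 0.0]
wrist_force: [-9.1, -0.9, 18.1]
opening: -0.002
```

It meets a hard stop at tip height 0.136, exactly the fully-down height. Now I retreat straight up and check.

Emit:
move_arm --moves '[{"gripper": 0, "x": 0, "y": 0, "z": 0.1, "roll": 0}, {"gripper": 0, "x": 0, "y": 0, "z": -1, "roll": 0}, {"gripper": 0, "x": 0, "y": 0, "z": -5, "roll": 0}, {"gripper": 0, "x": 0, "y": 0, "z": -6, "roll": 0}, {"gripper": 0, "x": 0, "y": 0, "z": -6, "roll": 0}]'

```text
time_s: 44.95
eef_pos: [0.5015, 0.0972, 0.4874]
eef_rot: [-0.0, 1.0, -0.016, -0.0]
wrist_force: [0.1, 0.3, -1.1]
opening: 0.0
```

Emit:
move_arm --moves '[{"gripper": 0, "x": -4, "y": 4, "z": 0, "roll": 0}, {"gripper": 0, "x": -4, "y": 4, "z": 0, "roll": 0}, {"gripper": 0, "x": -4, "y": 4, "z": 0, "roll": 0}, {"gripper": 0, "x": 0, "y": 4, "z": 0, "roll": 0}, {"gripper": 0, "x": 0, "y": 0, "z": 0, "roll": 0}]'

```text
time_s: 45.58
eef_pos: [0.3764, -0.0608, 0.486]
eef_rot: [0.0, 1.0, -0.018, 0.0]
wrist_force: [-0.1, 1.0, -0.1]
opening: 0.002
```

```bash
python3 - <<'E'
from h import *
pose();c=shot('scene','pics/s5.png');t=shot('top','pics/t2.png')
a=cv2.resize(c['img'][60:260,230:450],(660,600),interpolation=cv2.INTER_CUBIC);cv2.imwrite('pics/s5c.png',a[...,::-1])
for n,q in(('scene',c),('top',t)):
  for z in (.136,):
    for k in blobs(q,'red',15):print(n,k.min(0),k.max(0),np.round(pt(q,[k.mean(0)],z),3))
print('grip expected',st(-27,94))
print('can tape tumbler now',np.round(pt(t,[(351,140),(264,153),(207,163)],.1),3).tolist())
t0=cv2.imread('pics/top0.png');t2=cv2.imread('pics/t2.png')
for n,(x,y) in dict(can=(351,140),tape=(264,153),tumbler=(202,157)).items():print(n,'mean abs diff',cv2.absdiff(t0[y-18:y+18,x-18:x+18],t2[y-18:y+18,x-18:x+18]).mean().round(1))
E
```

```text
t 45.58 tcp [ 0.3764 -0.0608  0.486 ] jawyaw -2.0 open 0.002 F [-0.1  1.  -0.1] tilt -1.000
scene [330 138] [342 150] [[0.506 0.087 0.136]]
top [255 233] [269 241] [[0.502 0.094 0.136]]
grip expected (np.float64(0.501800510720777), np.float64(0.08925961544152008))
can tape tumbler now [[0.753, -0.136, 0.1], [0.722, 0.091, 0.1], [0.698, 0.239, 0.1]]
can mean abs diff 0.5
tape mean abs diff 0.6
tumbler mean abs diff 0.4
```

View pics/s5c.png

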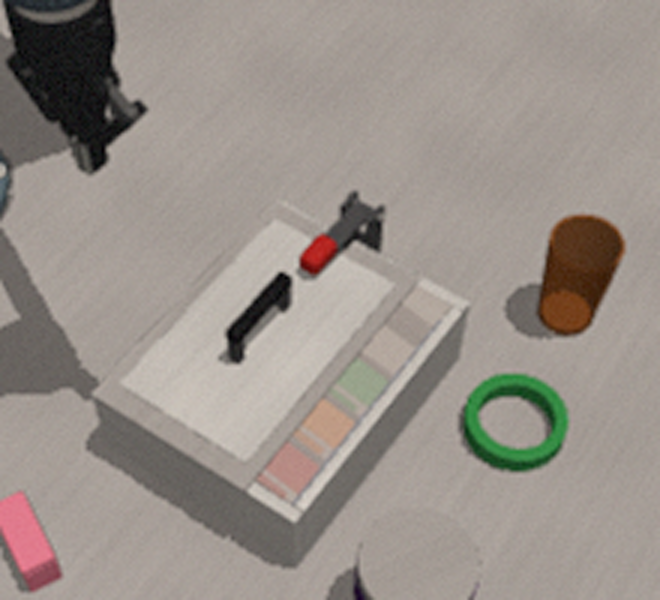

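The clamp is fully down on the flat lid, the tins are under the guard, and the bystanders are unmoved. The arm is clear, so I hand in.

```bash
python3 -c "
from bench import ctrl
print(ctrl.hand_in())"
```

```text
the job is handed in; nothing more can be done
None
```

The job is handed in after about 46 s of the 210 s allowed. All three tins are in their lanes, and the lid is seated with the clamp fully down on it.

- **Tins:** Red, orange and green were present; I found no yellow tin in the views. Each was pushed until the force rose sharply at the stop (13–19 N), and their front edges line up in the wrist view. The leftmost lane is empty.
- **Lid:** Its handle measured at station (-26.9, 0.6) mm, turned about 0.2° from the station, against a seat at (-27, 0).
- **Clamp:** The fingertip met a hard stop at 136 mm above the table, the height given for fully down. The red grip was seen within about 5 mm of its expected place.
- **Bystanders:** The can, tape and tumbler show no change in the top camera between start and end.

Some things disagreed or needed redoing:
- **Lid start angle:** The task says the lid starts about a quarter turn from its seat. I measured about 9.5° and turned it by that.
- **Refused move calls:** The first two move calls were refused because some fields were left out.
- **Clamp approach:** My first approach was too high, so I backed off and repeated it lower.
- **Green tin mask:** One colour mask of the green tin was cut short, so I used the position that three other readings agreed on.
- **Lid contact height:** The lid touched about 2 mm higher than I had worked out, but it released flat.

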